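# Turn the board scraper round into its guard and stand up the polish bottles

### The arm

A 6-joint arm with a two-finger parallel gripper is mounted at the origin on the work surface. World frame = base frame: x ahead of the robot, y to its left, z up, the work surface at z = 0. Lengths are in m, angles in rad, forces in N, time in s.
With the tool pointing down it reaches from about 0.225 to 0.875 m from the base axis. Payload 3.4 kg.
Tool frame: the origin (TCP) lies at the very end of the fingers, on their centre line; the grasp point (between the pads) lies 19 mm behind it; z points along the fingers, y is the line along which they close (so a half turn about z gives the same grasp; the last joint's range is limited). The gripper opens to 85 mm and grips with 20 to 120 N. Pads are 22 mm wide; open, the fingers measure 114 mm over their backs; the gripper's body (76 mm by 85 mm) begins 54 mm behind the grasp point. The pads swing forward as they close: fully open they stand 13 mm farther back than shut.
Start: joints at [1.072, 0.276, 1.505, -0, 1.361, -0.121], TCP at [0.212, 0.534, 0.231] pointing down, gripper open.
Joint ranges: [-2.89, 2.89], [-0.75, 2.08], [0.22, 2.7], [-1.18, 4.32], [0.11, 2.71], [-2.7, 2.7]. Speed limits (rad/s): [2.57, 2.57, 3.14, 3.14, 3.14, 3.14].

### API

Orientations are given as a unit quaternion [w, x, y, z].
In Python, from rig import get_state, optics, sign_off gives the robot as it stands.
- The arm moves only by the tool send_rows, never from a script. Its argument "increments" is a list of rows, each an object with "gripper": the gripper's target within -1 to 1 (shut at 1, half-way at 0, fully open at -1); "linear": the shift along the world's x, y, z in m, a list of three; "delta_rot": the turn, a rotation vector about the world's x, y, z in rad, a list of three. In form: [{"gripper": gripper, "linear": [dx, dy, dz], "delta_rot": [rx, ry, rz]}, ...]. A call has 1 to 8 rows; each row is the pose to reach, as a shift and turn from the pose commanded when the call began; what a row does not reach only later rows make up. A row lasts 1/10 s, in which the tool goes at most 50 mm and 8.59 degrees, less where a joint would pass 70% of its speed; a pose out of reach is approached as far as the arm can. A call with a gripper value outside its range is refused whole. The fingers move at their own pace and stop on an object; "newtons" is the grip in N (left out, the last holds). Time passes only in rows, so rows that repeat a pose let the fingers close. It gives the time, the measured TCP pose, the force, the opening and the grip force at its end, in the units of the state.
- get_state(): the state, without advancing time (a new reading comes with each control period).
- optics.get_image(name): name is "side" or "top" or "wrist"; returns a dict with "pixels" (400x640x3 uint8, blue, green, red), "K" (3x3 intrinsics, pixels), "k1" (the pictures are not rectified: a ray, as slopes to the right and down, at radius r is drawn at 1 + k1 r^2 times it, then the intrinsics apply), "rvec" (rotation vector, rad) and "tvec" (3), from world to camera coordinates, as OpenCV has them; the wrist camera has in their place "T_tool_cam" (4x4, takes a point from camera to tool coordinates, whose origin is the TCP and whose axes are the flange's). Camera axes: x right, y down, z forward; pixel columns grow to the right and rows downward; lengths in m; the calibration is good to about 2 mm. A picture is of the moment at which its call begins: read the wrist's pose just before it. There is no depth.
- sign_off(): hands the job in; it is judged then, once.
The state is a dict: "clock": time; "qpos": joint angles; "qd": joint speeds; "effort": joint torques, N m; "position": TCP position; "ee_rot": TCP orientation; "contact_force": force on the tool from outside, world axes, zero at the start; "moment": the same for the moment, N m; "width": finger opening in m; "gripper_force": force on a finger pad.
Only numpy, scipy, OpenCV 4.12 (cv2) and the standard library are available. Lean on these libraries where they do the work, as an engineer would, in place of code of your own. Each camera call takes 0.05 s, during which the arm holds its last target. There are 200 camera calls.

### The job

The board-care kit in the game cupboard was put away badly: the scraper is pushed handle-first into the tunnel under the checker stand. Draw it out by its blade, lay it flat on the green coaster with the handle resting on it and let go, then take it by the handle and lay the blade flat in the grey guard, notch over the brass pin and handle sticking out of the open end. Stand every fallen polish bottle upright on the cork mat, and leave the other game things where they are.

Things in the scene. Friction and masses are not known exactly. Their poses are not given: they have to be found in the camera images.
- scraper: Board scraper, about 100 g, same upside down. Origin: middle of the handle; +x from handle to blade tip. Dark wooden handle x = -55 to 55 mm, 24 wide, 20 thick; orange plastic blade x = 55 to 135 mm, 44 wide, 6 thick, at mid-thickness (7 mm above what the handle lies on). Open notch in the tip, x = 107 to 135 mm, 14 mm wide, right through. Balances near x = 30 mm
- scraper_blade (a point): Point on the solid part of the scraper's blade, 82 mm from the scraper's origin along its +x, where fingers can close across the 44 mm width
- scraper_notch (a point): Middle of the open notch in the blade's tip, 121 mm from the scraper's origin along its +x, at mid-thickness of the blade
- stand: Fixed dark wooden checker stand, 120 (x) x 80 (y) mm, top at 44 mm with checkers up to 62 mm; origin mid-underside. Under it a tunnel along x, 68 mm wide, 38 mm high, open only at the +x end (mouth at x = 60 mm). The scraper starts with its handle in it, lying on the shelf near the stand's origin, blade out of the mouth along +x
- coaster: Fixed round green silicone coaster, 110 mm across, 5 mm thick; origin at the centre of its underside (on the shelf)
- guard: Fixed grey blade guard on the shelf: bed from x = -22 to 45 mm, top 6.5 mm high, between cheeks 20 mm high, 60 mm apart inside (no room for fingers beside the blade), end wall at x = 45 mm, open at x = -22 mm. Origin on the centre line, at shelf height. The scraper lies in it with its +x along the guard's +x: blade on the bed, handle outside on the shelf
- guard_pin (a point): Foot of the brass locating pin on the guard's bed, on the centre line 30 mm from the guard's origin along its +x, 6.5 mm above the shelf; the pin is 8 mm across and 19 mm high (tip 25.5 mm above the shelf), tapered at the top; axes as the guard's
- mat: Fixed cork mat 270 mm (x) by 120 mm (y), 4 mm thick; origin at the middle of its underside on the shelf
- bottle_amber: Polish bottle, amber with a white band and black round cap: square flask 38 x 38 x 74 mm, then a cap 24 mm across, 22 mm long (96 mm in all), about 80 to 160 g. Starts lying on a flat side on the bare shelf; may be absent. Origin: middle of its base face; +x runs from base to cap (level while it lies, up when it stands), y and z are square to the flat sides
- bottle_green: Polish bottle, green with a white band and black round cap: square flask 38 x 38 x 74 mm, then a cap 24 mm across, 22 mm long (96 mm in all), about 80 to 160 g. Starts lying on a flat side on the bare shelf; may be absent. Origin: middle of its base face; +x runs from base to cap (level while it lies, up when it stands), y and z are square to the flat sides
- bottle_blue: Polish bottle, blue with a white band and black round cap: square flask 38 x 38 x 74 mm, then a cap 24 mm across, 22 mm long (96 mm in all), about 80 to 160 g. Starts lying on a flat side on the bare shelf; may be absent. Origin: middle of its base face; +x runs from base to cap (level while it lies, up when it stands), y and z are square to the flat sides
- bottle_red: Polish bottle, red with a white band and black round cap: square flask 38 x 38 x 74 mm, then a cap 24 mm across, 22 mm long (96 mm in all), about 80 to 160 g. Starts lying on a flat side on the bare shelf; may be absent. Origin: middle of its base face; +x runs from base to cap (level while it lies, up when it stands), y and z are square to the flat sides
- doubling_cube: Bystander: white doubling cube, 30 mm, loose, to be left alone; origin at the centre of its underside as built
- checker0: Bystander: loose cream checker, 35 mm across, 9 mm thick, lying flat on the shelf, to be left alone; origin at the centre of its underside
- checker1: Bystander: loose cream checker, 35 mm across, 9 mm thick, lying flat on the shelf, to be left alone; origin at the centre of its underside
- checker2: Bystander: loose cream checker, 35 mm across, 9 mm thick, lying flat on the shelf, to be left alone; origin at the centre of its underside
- card_box: Bystander: blue card box 65 x 95 x 20 mm lying flat, loose, to be left alone; origin at the centre of its underside
Things that resemble listed ones, but are neither listed nor needed, are in the scene too. Leave any pink, purple or turquoise look-alike of the bottle_red alone.

How it is judged:
By the outcome, as a careful person would: the job done as asked, in the order asked, and still so for the second after the job is handed in, with the robot touching nothing.
Of bottle_amber, bottle_green, bottle_blue, bottle_red only 3 to 4 are there at a start; the rules pass over those that are not, and their reading is None.
At some moment in a run one of bottle_amber, bottle_green, bottle_blue, bottle_red may be knocked a few centimetres aside while the robot is not near it.
Once in a run the grip may slacken for a moment while it holds something.
It also fails if it takes over 210 s, if anything falls off the work surface, if the arm or the gripper's body presses on something with over 40 N, if the wrist force passes 120 N, or if a joint passes its speed limit or range.

## Working session

There is one attempt and no reset: what is moved stays moved. The work goes in short steps, Python scripts to look and compute and a tool call to move; the robot and the scene stay as the last step left them, time stands still between calls to the robot, and variables do not carry over. Pictures are saved under pics/ and viewed, at most 14 in all, crops included, and the job is handed in when it is done.

Besides the shell and the picture viewer there is one more tool, called after "Emit:" in YAML: its name, and indented under it one key for each argument. send_rows: Moves the arm, as the interface text tells. Its arguments: {"type":"object","properties":{"increments":{"type":"array"},"newtons":{"type":"number"}},"required":["increments"]}

```bash
ls; mkdir -p pics; cat > h.py <<'E'
import numpy as np, cv2
from rig import get_state, optics, sign_off
from scipy.spatial.transform import Rotation as R
def grab(name):
    s=get_state(); d=optics.get_image(name)
    if name=='wrist':
        q=s['ee_rot']; T=np.eye(4); T[:3,:3]=R.from_quat([q[1],q[2],q[3],q[0]]).as_matrix(); T[:3,3]=s['position']
        C=T@np.array(d['T_tool_cam']); d['Rwc']=C[:3,:3]; d['c']=C[:3,3]
    else:
        Rm=cv2.Rodrigues(np.array(d['rvec'],float))[0]; d['Rwc']=Rm.T; d['c']=-Rm.T@np.array(d['tvec'],float).ravel()
    d['K']=np.array(d['K'],float); return d
def ray(d,px):
    px=np.atleast_2d(np.array(px,float)); K=d['K']; k=float(d['k1'])
    p=np.c_[(px[:,0]-K[0,2])/K[0,0],(px[:,1]-K[1,2])/K[1,1]]
    u=p.copy()
    for _ in range(30): u=p/(1+k*(u**2).sum(1,keepdims=True))
    return np.c_[u,np.ones(len(u))]@d['Rwc'].T
def onz(d,px,z):
    r=ray(d,px); t=(z-d['c'][2])/r[:,2]; return d['c']+t[:,None]*r
def proj(d,P):
    P=(np.atleast_2d(P)-d['c'])@d['Rwc']; u=P[:,:2]/P[:,2:]; k=float(d['k1'])
    u=u*(1+k*(u**2).sum(1,keepdims=True)); return u@d['K'][:2,:2].T+d['K'][:2,2]
E
python3 - <<'E'
from h import *
import pickle
for n in ['top','side','wrist']:
    d=grab(n); cv2.imwrite(f'pics/{n}0.png',d['pixels']); pickle.dump(d,open(f'{n}0.pkl','wb')); print(n,d['c'],d['k1'],d['K'][0,0], d['Rwc'][:,2])
print(get_state())
E
```

```text
pics
top [ 0.30668651 -0.00736314  1.51231803] -0.13256990024274165 466.8335279713149 [ 0.11786542 -0.01221852 -0.99295441]
side [-0.28825245 -0.84890916  1.04715972] 0.008230740822229382 428.0988630937529 [ 0.50089104  0.5652054  -0.6554777 ]
wrist [0.13669931 0.56363155 0.37357149] -0.025369309815065987 290.27038170978244 [ 0.29071857 -0.11665254 -0.94967094]
{'clock': 0.15, 'qpos': array([ 1.07202500e+00,  2.76473077e-01,  1.50587751e+00, -4.04400804e-05,
        1.36070784e+00, -1.20992707e-01]), 'qd': array([ 7.16171257e-05, -1.99063353e-03, -4.47139588e-03,  1.01510047e-03,
       -2.57956494e-03,  1.05378653e-04]), 'effort': array([ 1.06612581e-03, -4.17142689e+01, -2.46031791e+01,  7.63979779e-05,
        7.63228076e-03,  8.89336775e-06]), 'position': array([0.21190735, 0.53408196, 0.23061109]), 'ee_rot': array([-2.04660653e-04,  1.87763871e-01,  9.82213923e-01, -7.04009023e-04]), 'contact_force': array([ 0.91977046, -0.52704142, -0.89149464]), 'moment': array([-0.00215584,  0.05459331,  0.02174327]), 'gripper_force': 0.0, 'width': 0.08528808229326074}
```

View pics/top0.png

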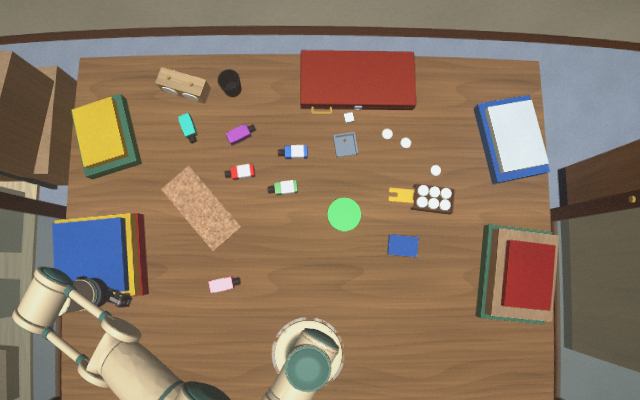

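View pics/side0.png

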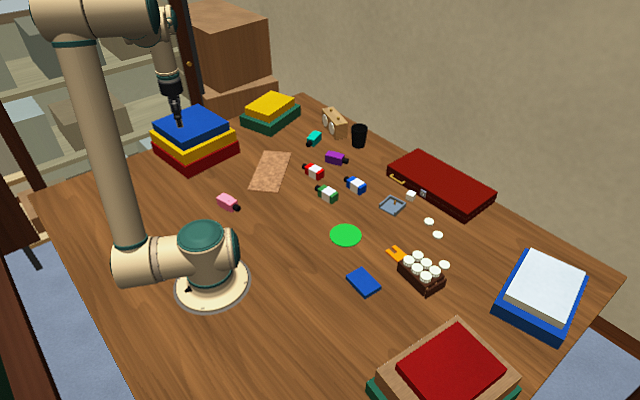

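The top view shows the scraper blade at (401,195) with the stand at (433,198), coaster (344,214), guard (345,145) and mat (200,208). The listed bottles are blue (293,152), red (240,171) and green (284,187). The look-alikes are turquoise (187,127), purple (238,133) and pink (222,285). No amber bottle is visible. Next I'll measure these and confirm with an enlarged crop.

```bash
python3 - <<'E'
from h import *
import pickle
d=pickle.load(open('top0.pkl','rb')); im=d['pixels']
a=cv2.resize(im[110:225,220:460],None,fx=3.3,fy=3.3,interpolation=cv2.INTER_CUBIC); cv2.imwrite('pics/crop1.png',a)
hsv=cv2.cvtColor(im,cv2.COLOR_BGR2HSV)
def comp(lo,hi,roi,z,name):
    m=cv2.inRange(hsv,lo,hi); k=np.zeros_like(m); x0,y0,x1,y1=roi; k[y0:y1,x0:x1]=m[y0:y1,x0:x1]
    cs,_=cv2.findContours(k,cv2.RETR_EXTERNAL,cv2.CHAIN_APPROX_NONE)
    c=max(cs,key=cv2.contourArea); 
    rect=cv2.minAreaRect(c); b=cv2.boxPoints(rect); w=onz(d,b,z); M=cv2.moments(c); ctr=onz(d,[[M['m10']/M['m00'],M['m01']/M['m00']]],z)[0]
    e=[np.linalg.norm(w[1]-w[0]),np.linalg.norm(w[2]-w[1])]
    L=(w[1]-w[0]) if e[0]>e[1] else (w[2]-w[1])
    print(name,'ctr',ctr.round(4),'boxctr',w.mean(0).round(4)[:2],'sz',np.round(e,4),'ang',np.degrees(np.arctan2(L[1],L[0])).round(1), 'px',np.round(rect[0]))
comp((5,150,120),(25,255,255),(380,180,420,210),.01,'blade')
comp((50,150,80),(75,255,255),(315,190,375,240),.005,'coaster')
comp((8,60,100),(20,200,255),(155,160,245,255),.004,'mat')
comp((100,15,60),(125,120,220),(330,128,360,162),.02,'guard')
comp((100,150,60),(125,255,255),(383,230,423,262),.02,'cardbox')
for n,lo,hi,roi in [('blue',(100,120,60),(125,255,255),(275,140,312,165)),('red',(0,150,80),(6,255,255),(222,160,260,185)),('green',(45,80,50),(80,255,255),(264,176,302,200))]:
    comp(lo,hi,roi,.03,n)
for n,roi in [('blue',(275,140,312,165)),('red',(222,160,260,185)),('green',(264,176,302,200))]:
    comp((0,0,150),(179,60,255),roi,.036,n+' band'); comp((0,0,0),(179,255,45),roi,.019,n+' cap')
E
```

```text
blade ctr [ 0.5088 -0.3045  0.01  ] boxctr [ 0.5092 -0.3011] sz [0.0451 0.0836] ang -93.6 px [401. 195.]Traceback (most recent call last):
  File "<stdin>", line 15, in <module>
  File "<stdin>", line 9, in comp
ValueError: max() iterable argument is empty
```

View pics/crop1.png

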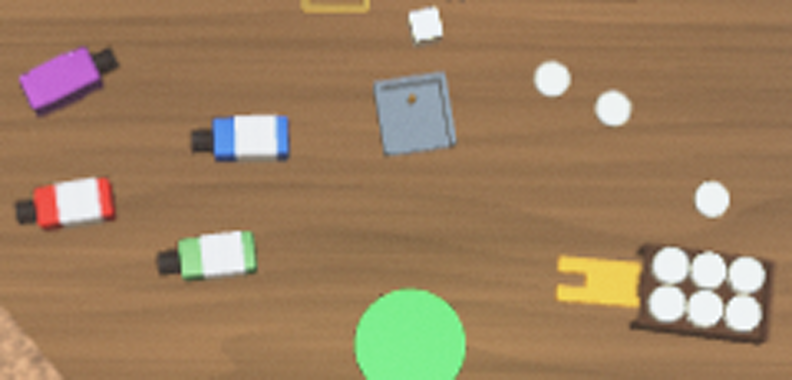

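The crop shows red, green and blue bottles with white bands and black caps pointing image-left. Purple has no band, so it's a look-alike. The guard's pin (411,99 in the crop) and end wall face away from the robot, and the open end faces the robot. The scraper's notch points image-left, which is +y.

```bash
cat >> h.py <<'E'
def comp(d,lo,hi,roi,z,name):
    hsv=cv2.cvtColor(d['pixels'],cv2.COLOR_BGR2HSV)
    m=cv2.inRange(hsv,lo,hi); k=np.zeros_like(m); x0,y0,x1,y1=roi; k[y0:y1,x0:x1]=m[y0:y1,x0:x1]
    cs,_=cv2.findContours(k,cv2.RETR_EXTERNAL,cv2.CHAIN_APPROX_NONE)
    if not cs: print(name,'none'); return
    c=max(cs,key=cv2.contourArea)
    rect=cv2.minAreaRect(c); b=cv2.boxPoints(rect); w=onz(d,b,z); M=cv2.moments(c); A=max(M['m00'],1e-6)
    ctr=onz(d,[[M['m10']/A,M['m01']/A]],z)[0] if M['m00'] else w.mean(0)
    e=[np.linalg.norm(w[1]-w[0]),np.linalg.norm(w[2]-w[1])]
    L=(w[1]-w[0]) if e[0]>e[1] else (w[2]-w[1])
    print(name,'ctr',ctr.round(4)[:2],'box',w.mean(0).round(4)[:2],'sz',np.round(e,4),'ang',np.degrees(np.arctan2(L[1],L[0])).round(1),'px',np.round(rect[0]))
    return ctr,w
E
python3 - <<'E'
from h import *
import pickle
d=pickle.load(open('top0.pkl','rb')); hsv=cv2.cvtColor(d['pixels'],cv2.COLOR_BGR2HSV)
for p in [(344,214),(200,208),(345,148),(403,245),(240,171),(293,152),(284,187),(274,189),(232,173)]: print(p,hsv[p[1],p[0]],end=' ')
print()
comp(d,(50,80,80),(75,255,255),(315,190,375,240),.005,'coaster')
comp(d,(0,50,130),(20,150,255),(155,160,245,255),.004,'mat')
comp(d,(95,30,60),(125,120,220),(330,128,360,162),.02,'guard')
print('pin',onz(d,[[220+411/3.3,110+99/3.3]],.0255))
R_={'blue':(275,140,312,165),'red':(222,160,260,185),'green':(264,176,302,200)}
C={'blue':((100,120,60),(125,255,255)),'red':((0,150,80),(6,255,255)),'green':((45,60,50),(80,255,255))}
for n in R_:
    m=hsv; comp(d,*C[n],R_[n],.036,n); comp(d,(0,0,150),(179,50,255),R_[n],.038,n+' band'); comp(d,(0,0,0),(179,255,50),R_[n],.025,n+' cap')
s=pickle.load(open('side0.pkl','rb'))
E
```

```text
(344, 214) [ 65 121 238] (200, 208) [ 14  97 189] (345, 148) [104  39 175] (403, 245) [110 160 191] (240, 171) [102   5 241] (293, 152) [105   4 241] (284, 187) [110   6 242] (274, 189) [49 75 95] (232, 173) [  2 175 237] 
coaster ctr [ 0.4462 -0.1146] box [ 0.4462 -0.1151] sz [0.1045 0.1044] ang -89.6 px [344. 214.]
mat ctr [0.4623 0.3602] box [0.4677 0.3585] sz [0.2993 0.3081] ang -178.7 px [200. 207.]
guard ctr [ 0.6736 -0.1194] box [ 0.6742 -0.1192] sz [0.0707 0.0718] ang -171.2 px [345. 144.]
pin [[ 0.68704012 -0.1160572   0.0255    ]]
blue ctr [0.6449 0.0692] box [0.6447 0.0693] sz [0.0162 0.0364] ang -179.2 px [288. 152.]
blue band ctr [0.6461 0.0392] box [0.6461 0.0386] sz [0.0388 0.0396] ang -179.5 px [297. 151.]
blue cap none
red ctr [0.5754 0.2427] box [0.5757 0.243 ] sz [0.0201 0.0402] ang -171.4 px [233. 172.]
red band ctr [0.5811 0.2111] box [0.5812 0.2114] sz [0.0388 0.0424] ang -178.6 px [243. 170.]
red cap none
green ctr [0.5252 0.1011] box [0.5253 0.1013] sz [0.0192 0.0388] ang -179.2 px [277. 188.]
green band ctr [0.53   0.0696] box [0.5302 0.0697] sz [0.0416 0.0413] ang -82.4 px [287. 186.]
green cap none
```

Measurements are consistent: blade 84x45 mm, coaster about 105 mm across. I'll move to a closer view above the scraper.

Emit:
send_rows:
  increments:
    - {"gripper":-1,"linear":[0.15,-0.38,0],"delta_rot":[0,0,-0.63]}
    - {"gripper":-1,"linear":[0.15,-0.38,0],"delta_rot":[0,0,-0.63]}
    - {"gripper":-1,"linear":[0.15,-0.38,0],"delta_rot":[0,0,-0.63]}
    - {"gripper":-1,"linear":[0.15,-0.38,0],"delta_rot":[0,0,-0.63]}
    - {"gripper":-1,"linear":[0.15,-0.38,0],"delta_rot":[0,0,-0.63]}
    - {"gripper":-1,"linear":[0.15,-0.38,0],"delta_rot":[0,0,-0.63]}
    - {"gripper":-1,"linear":[0.15,-0.38,0],"delta_rot":[0,0,-0.63]}
    - {"gripper":-1,"linear":[0.15,-0.38,0],"delta_rot":[0,0,-0.63]}

```text
clock: 0.95
position: [0.3591, 0.1606, 0.2314]
ee_rot: [0.0, 0.483, 0.876, 0.0]
contact_force: [0.8, 0.9, 1.1]
width: 0.0857
gripper_force: 0.0
```

Emit:
send_rows:
  increments:
    - {"gripper":-1,"linear":[0.15,-0.42,-0.03],"delta_rot":[0,0,-0.62]}
    - {"gripper":-1,"linear":[0.15,-0.42,-0.03],"delta_rot":[0,0,-0.62]}
    - {"gripper":-1,"linear":[0.15,-0.42,-0.03],"delta_rot":[0,0,-0.62]}
    - {"gripper":-1,"linear":[0.15,-0.42,-0.03],"delta_rot":[0,0,-0.62]}
    - {"gripper":-1,"linear":[0.15,-0.42,-0.03],"delta_rot":[0,0,-0.62]}
    - {"gripper":-1,"linear":[0.15,-0.42,-0.03],"delta_rot":[0,0,-0.62]}
    - {"gripper":-1,"linear":[0.15,-0.42,-0.03],"delta_rot":[0,0,-0.62]}
    - {"gripper":-1,"linear":[0.15,-0.42,-0.03],"delta_rot":[0,0,-0.62]}

```text
clock: 1.75
position: [0.4933, -0.2155, 0.2041]
ee_rot: [-0.0, 0.727, 0.686, 0.0]
contact_force: [0.6, -0.1, 0.1]
width: 0.0854
gripper_force: 0.0
```

Emit:
send_rows:
  increments:
    - {"gripper":-1,"linear":[0.01,-0.03,0],"delta_rot":[0,0,0]}
    - {"gripper":-1,"linear":[0.01,-0.03,0],"delta_rot":[0,0,0]}
    - {"gripper":-1,"linear":[0.01,-0.03,0],"delta_rot":[0,0,0]}
    - {"gripper":-1,"linear":[0.01,-0.03,0],"delta_rot":[0,0,0]}

```text
clock: 2.15
position: [0.5026, -0.2422, 0.2042]
ee_rot: [-0.001, 0.727, 0.687, 0.0]
contact_force: [-0.2, 0.4, -0.0]
width: 0.085
gripper_force: 0.0
```

```bash
python3 - <<'E'
from h import *
s=get_state(); d=grab('wrist'); cv2.imwrite('pics/w1.png',d['pixels']); print(s['position'],s['ee_rot'],s['qpos'].round(2))
r=comp(d,(12,120,100),(28,255,255),(0,0,640,400),.013,'blade'); print(r[1].round(4))
hsv=cv2.cvtColor(d['pixels'],cv2.COLOR_BGR2HSV); print(proj(d,[[.509,-.301,.01]]))
E
```

```text
[ 0.50257769 -0.24223851  0.20423432] [-7.60365165e-04  7.26790524e-01  6.86858756e-01  6.92652788e-05] [-0.57  0.27  1.59  0.    1.29 -0.52]
blade ctr [ 0.4716 -0.2302] box [ 0.4975 -0.3397] sz [0.6575 0.6018] ang -3.3 px [320. 200.]
[[ 0.1853 -0.038   0.013 ]
 [ 0.8417 -0.0755  0.013 ]
 [ 1.014  -0.652   0.013 ]
 [-0.051  -0.5934  0.013 ]]
[[326.44625508 219.95241134]]
```

View pics/w1.png

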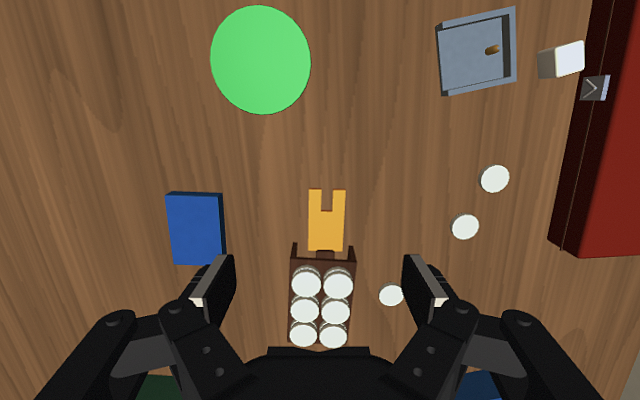

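The wrist view shows the blade at (308–347, 188–250) with the notch at (327,200). The guard is at (477,52) with its pin at (491,49), and one loose checker is at (390,295).

```bash
python3 - <<'E'
from h import *
import pickle
d=grab('wrist'); 
hsv=cv2.cvtColor(d['pixels'],cv2.COLOR_BGR2HSV); print(hsv[225,326],hsv[225,400])
r=comp(d,(12,165,180),(28,255,255),(290,170,370,260),.013,'blade'); print(r[1].round(4))
print('notch root/mid', onz(d,[[327,210]],.013)); print('checker',onz(d,[[390,295]],.009))
pts=np.array([[436,24],[516,7],[517,82],[444,96]]); print('guard px',onz(d,pts,.02).round(4)); print('pin tip',onz(d,[[498,48]],.0255),'foot',onz(d,[[486,50]],.0065))
# stand top front edge
print('stand edge',onz(d,[[292,256],[356,262]],.044))
t=pickle.load(open('top0.pkl','rb')); print(comp(t,(0,0,180),(179,60,255),(428,162,444,178),.009,'chk')[0])
comp(t,(12,150,120),(28,255,255),(380,180,415,210),.013,'bladetop')
E
```

```text
[ 20 176 223] [ 14 129 117]
blade ctr [ 0.508  -0.3031] box [ 0.5081 -0.3013] sz [0.0819 0.0431] ang 84.6 px [326. 220.]
[[ 0.482  -0.3401  0.013 ]
 [ 0.4897 -0.2586  0.013 ]
 [ 0.5326 -0.2623  0.013 ]
 [ 0.5281 -0.3441  0.013 ]]
notch root/mid [[ 0.51050723 -0.28664579  0.013     ]]
checker [[ 0.59181364 -0.41838886  0.009     ]]
guard px [[ 0.6289 -0.0918  0.02  ]
 [ 0.7084 -0.0798  0.02  ]
 [ 0.7192 -0.1505  0.02  ]
 [ 0.6417 -0.1611  0.02  ]]
pin tip [[ 0.69138809 -0.11735116  0.0255    ]] foot [[ 0.68943163 -0.11614664  0.0065    ]]
stand edge [[ 0.46630017 -0.3305453   0.044     ]
 [ 0.54150629 -0.34280672  0.044     ]]
chk ctr [ 0.5939 -0.4188] box [ 0.5935 -0.4192] sz [0.0305 0.0337] ang 178.2 px [436. 170.]
[ 0.59385522 -0.4187746   0.009     ]
bladetop ctr [ 0.5084 -0.3039] box [ 0.5088 -0.3006] sz [0.045  0.0835] ang -93.6 px [401. 195.]
```

Emit:
send_rows:
  increments:
    - {"gripper":-1,"linear":[0.005,-0.067,-0.05],"delta_rot":[0,0,-0.02]}
    - {"gripper":-1,"linear":[0.005,-0.067,-0.05],"delta_rot":[0,0,-0.02]}
    - {"gripper":-1,"linear":[0.005,-0.067,-0.1],"delta_rot":[0,0,-0.02]}
    - {"gripper":-1,"linear":[0.005,-0.067,-0.14],"delta_rot":[0,0,-0.02]}
    - {"gripper":-1,"linear":[0.005,-0.067,-0.17],"delta_rot":[0,0,-0.02]}
    - {"gripper":-1,"linear":[0.005,-0.067,-0.19],"delta_rot":[0,0,-0.02]}
    - {"gripper":-1,"linear":[0.005,-0.067,-0.201],"delta_rot":[0,0,-0.02]}
    - {"gripper":-1,"linear":[0.005,-0.067,-0.201],"delta_rot":[0,0,-0.02]}

```text
clock: 3.05
position: [0.5076, -0.3091, 0.0025]
ee_rot: [-0.001, 0.733, 0.68, -0.0]
contact_force: [-0.1, 0.4, 0.1]
width: 0.0855
gripper_force: 0.0
```

Emit:
send_rows:
  increments:
    - {"gripper":-1,"linear":[0,0,0],"delta_rot":[0,0,0]}
    - {"gripper":0.6,"linear":[0,0,0],"delta_rot":[0,0,0]}
    - {"gripper":0.6,"linear":[0,0,0],"delta_rot":[0,0,0]}
    - {"gripper":0.6,"linear":[0,0,0],"delta_rot":[0,0,0]}
    - {"gripper":0.6,"linear":[0,0,0],"delta_rot":[0,0,0]}
    - {"gripper":0.6,"linear":[0,0,0],"delta_rot":[0,0,0]}
    - {"gripper":0.6,"linear":[0,0,0],"delta_rot":[0,0,0]}
  newtons: 60

```text
clock: 3.75
position: [0.5087, -0.3107, 0.0044]
ee_rot: [0.001, 0.734, 0.679, 0.0]
contact_force: [-0.9, 2.2, 5.1]
width: 0.0417
gripper_force: 61.1
```

Emit:
send_rows:
  increments:
    - {"gripper":0.6,"linear":[0,0.005,0.002],"delta_rot":[0,0,0]}
    - {"gripper":0.6,"linear":[0.002,0.02,0.002],"delta_rot":[0,0,0]}
    - {"gripper":0.6,"linear":[0.003,0.04,0.002],"delta_rot":[0,0,0]}
    - {"gripper":0.6,"linear":[0.005,0.06,0.002],"delta_rot":[0,0,0]}
    - {"gripper":0.6,"linear":[0.006,0.08,0.002],"delta_rot":[0,0,0]}
    - {"gripper":0.6,"linear":[0.008,0.1,0.002],"delta_rot":[0,0,0]}
    - {"gripper":0.6,"linear":[0.009,0.12,0.002],"delta_rot":[0,0,0]}
    - {"gripper":0.6,"linear":[0.01,0.135,0.002],"delta_rot":[0,0,0]}
  newtons: 80

```text
clock: 4.55
position: [0.5174, -0.1725, 0.0052]
ee_rot: [-0.001, 0.733, 0.68, -0.0]
contact_force: [-0.7, -0.6, -0.4]
width: 0.0411
gripper_force: 81.3
```

```bash
python3 - <<'E'
from h import *
s=get_state(); d=grab('wrist'); t=grab('side'); print(s['position'],s['width'],s['gripper_force'],s['contact_force'].round(1))
x,y=proj(t,[[.515,-.22,.02]])[0].astype(int); c=t['pixels'][y-50:y+50,x-65:x+65]
cv2.imwrite('pics/w2.png',np.hstack([cv2.resize(d['pixels'],(400,250)),cv2.resize(c,(325,250),interpolation=cv2.INTER_CUBIC)]))
E
```

```text
[ 0.51739293 -0.17248204  0.00520231] 0.04110348172698063 81.29051327705383 [-0.7 -0.6 -0.4]
```

View pics/w2.png

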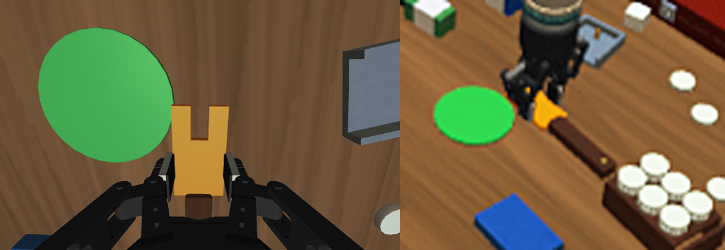

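The left half shows the blade held across its width, with the notch forward. The right half shows the handle end just clear of the stand's mouth, around (605,165). I'll pull a bit further, lift and turn.

Emit:
send_rows:
  increments:
    - {"gripper":0.6,"linear":[0.001,0.015,0.0],"delta_rot":[0,0,0]}
    - {"gripper":0.6,"linear":[0.002,0.03,0.0],"delta_rot":[0,0,0]}
    - {"gripper":0.6,"linear":[0.002,0.03,0.015],"delta_rot":[0,0,0]}
    - {"gripper":0.6,"linear":[0.002,0.03,0.04],"delta_rot":[0,0,0]}
    - {"gripper":0.6,"linear":[0.002,0.03,0.06],"delta_rot":[0,0,0]}
    - {"gripper":0.6,"linear":[0.002,0.03,0.07],"delta_rot":[0,0,0]}
    - {"gripper":0.6,"linear":[0.002,0.03,0.07],"delta_rot":[0,0,0]}

```text
clock: 5.35
position: [0.5211, -0.1454, 0.0766]
ee_rot: [0.001, 0.734, 0.679, 0.001]
contact_force: [0.7, 0.4, -1.2]
width: 0.0412
gripper_force: 81.2
```

Emit:
send_rows:
  increments:
    - {"gripper":0.6,"linear":[0,0,0],"delta_rot":[0,0,-0.1]}
    - {"gripper":0.6,"linear":[0.005,0.01,0],"delta_rot":[0,0,-0.22]}
    - {"gripper":0.6,"linear":[0.01,0.02,0],"delta_rot":[0,0,-0.35]}
    - {"gripper":0.6,"linear":[0.012,0.03,0],"delta_rot":[0,0,-0.48]}
    - {"gripper":0.6,"linear":[0.012,0.04,0],"delta_rot":[0,0,-0.61]}
    - {"gripper":0.6,"linear":[0.012,0.04,0],"delta_rot":[0,0,-0.74]}
    - {"gripper":0.6,"linear":[0.012,0.04,0],"delta_rot":[0,0,-0.87]}
    - {"gripper":0.6,"linear":[0.012,0.04,0],"delta_rot":[0,0,-1.0]}

```text
clock: 6.15
position: [0.5313, -0.1049, 0.074]
ee_rot: [-0.001, 0.97, 0.242, -0.001]
contact_force: [0.7, 1.1, -1.2]
width: 0.0418
gripper_force: 55.6
```

Emit:
send_rows:
  increments:
    - {"gripper":0.6,"linear":[0,0,0],"delta_rot":[0,0,-0.12]}
    - {"gripper":0.6,"linear":[0,0,0],"delta_rot":[0,0,-0.24]}
    - {"gripper":0.6,"linear":[0,0,0],"delta_rot":[0,0,-0.34]}
    - {"gripper":0.6,"linear":[0,0,0],"delta_rot":[0,0,-0.34]}
    - {"gripper":0.6,"linear":[0,0,0],"delta_rot":[0,0,-0.34]}

```text
clock: 6.65
position: [0.5316, -0.1052, 0.0745]
ee_rot: [-0.0, 0.997, 0.078, -0.001]
contact_force: [-0.6, -0.1, -1.4]
width: 0.0411
gripper_force: 82.4
```

```bash
python3 - <<'E'
from h import *
s=get_state(); d=grab('wrist'); t=grab('side'); u=grab('top'); print(s['position'],s['ee_rot'],s['width'],s['gripper_force'],s['contact_force'].round(1))
p=s['position']
def cr(t,w,h,k):
    x,y=proj(t,[[.47,-.115,.04]])[0].astype(int); return cv2.resize(t['pixels'][y-h:y+h,x-w:x+w],(400,300),interpolation=cv2.INTER_CUBIC)
cv2.imwrite('pics/w3.png',np.vstack([np.hstack([cr(t,60,45,0),cr(u,60,45,0)]),cv2.resize(d['pixels'],(800,500))[150:450]])[:600])
E
```

```text
[ 0.53161535 -0.10520251  0.07452206] [-3.04759727e-04  9.96970503e-01  7.77756850e-02 -8.16607297e-04] 0.041146775371412064 82.44355201721191 [-0.6 -0.1 -1.4]
```

View pics/w3.png

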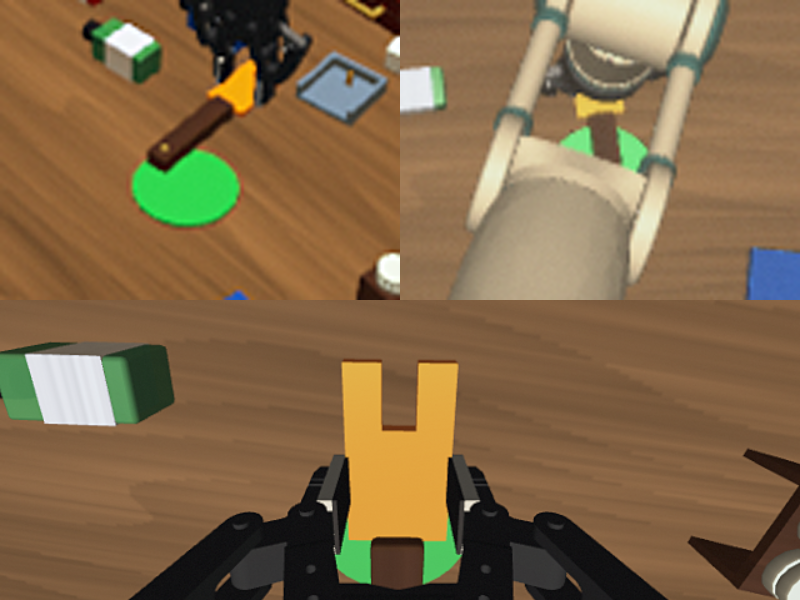

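The scraper is held level, with the handle heading over the coaster and the notch facing forward. I'll measure where the tip is relative to the grip.

```bash
python3 - <<'E'
from h import *
d=grab('wrist'); s=get_state(); z=s['position'][2]+.0086
for p in [(342,361),(458,362),(381,430),(417,430),(372,541),(423,541)]:
    q=onz(d,[[p[0]*.8,(p[1]-300+150)*.8*1.0]],z)[0]; print(p,q.round(4))
a=np.radians(8.93)
print(s['position'])
E
```

```text
(342, 361) [ 0.5791 -0.0769  0.0839]
(458, 362) [ 0.5855 -0.1202  0.0839]
(381, 430) [ 0.5534 -0.0954  0.0839]
(417, 430) [ 0.5557 -0.1097  0.0839]
(372, 541) [ 0.4991 -0.0989  0.0839]
(423, 541) [ 0.5026 -0.1216  0.0839]
[ 0.5320943  -0.10540123  0.07525113]
```

Emit:
send_rows:
  increments:
    - {"gripper":0.6,"linear":[-0.003,0.003,-0.02],"delta_rot":[0,0,0]}
    - {"gripper":0.6,"linear":[-0.003,0.003,-0.04],"delta_rot":[0,0,0]}
    - {"gripper":0.6,"linear":[-0.003,0.003,-0.052],"delta_rot":[0,0,0]}
    - {"gripper":0.6,"linear":[-0.003,0.003,-0.058],"delta_rot":[0,0,0]}
    - {"gripper":0.6,"linear":[-0.003,0.003,-0.062],"delta_rot":[0,0,0]}
    - {"gripper":0.6,"linear":[-0.003,0.003,-0.064],"delta_rot":[0,0,0]}
    - {"gripper":0.6,"linear":[-0.003,0.003,-0.065],"delta_rot":[0,0,0]}
    - {"gripper":0.6,"linear":[-0.003,0.003,-0.065],"delta_rot":[0,0,0]}

```text
clock: 7.65
position: [0.5296, -0.1026, 0.0109]
ee_rot: [0.0, 0.997, 0.077, 0.0]
contact_force: [-0.0, 0.8, -0.3]
width: 0.0406
gripper_force: 82.5
```

Emit:
send_rows:
  increments:
    - {"gripper":0.6,"linear":[0,0,-0.001],"delta_rot":[0,0,0]}
    - {"gripper":0.6,"linear":[0,0,-0.001],"delta_rot":[0,0,0]}
    - {"gripper":-0.3,"linear":[0,0,-0.001],"delta_rot":[0,0,0]}
    - {"gripper":-0.6,"linear":[0,0,-0.001],"delta_rot":[0,0,0]}
    - {"gripper":-1,"linear":[0,0,-0.001],"delta_rot":[0,0,0]}
    - {"gripper":-1,"linear":[0,0,-0.001],"delta_rot":[0,0,0]}
    - {"gripper":-1,"linear":[0,0,0.01],"delta_rot":[0,0,0]}
    - {"gripper":-1,"linear":[0,0,0.03],"delta_rot":[0,0,0]}

```text
clock: 8.45
position: [0.528, -0.1021, 0.0401]
ee_rot: [-0.001, 0.997, 0.077, -0.002]
contact_force: [0.7, 1.0, 0.3]
width: 0.0851
gripper_force: 0.0
```

Emit:
send_rows:
  increments:
    - {"gripper":-1,"linear":[0,0,0.05],"delta_rot":[0,0,0]}
    - {"gripper":-1,"linear":[0,0,0.1],"delta_rot":[0,0,0]}
    - {"gripper":-1,"linear":[0,0,0.13],"delta_rot":[0,0,0]}
    - {"gripper":-1,"linear":[-0.02,0,0.13],"delta_rot":[0,0,0]}
    - {"gripper":-1,"linear":[-0.02,0,0.13],"delta_rot":[0,0,0]}
    - {"gripper":-1,"linear":[-0.02,0,0.13],"delta_rot":[0,0,0]}

```text
clock: 9.05
position: [0.509, -0.1023, 0.1707]
ee_rot: [0.0, 0.997, 0.077, 0.0]
contact_force: [-0.3, -0.2, 0.3]
width: 0.0855
gripper_force: 0.0
```

```bash
python3 - <<'E'
from h import *
s=get_state(); d=grab('wrist'); print(s['position'],s['ee_rot'],s['contact_force'].round(1))
comp(d,(12,165,180),(28,255,255),(200,60,440,330),.018,'blade')
cv2.imwrite('pics/w4.png',d['pixels'])
E
```

```text
[ 0.50900594 -0.10228419  0.17067597] [1.27476194e-05 9.97056972e-01 7.66639384e-02 1.87135258e-04] [-0.3 -0.2  0.3]
blade ctr [ 0.5379 -0.1018] box [ 0.5391 -0.1017] sz [0.0431 0.0811] ang -169.7 px [322. 154.]
```

View pics/w4.png

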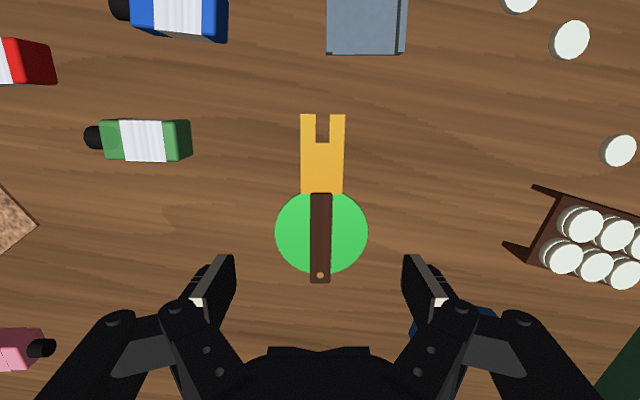

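The handle lies on the green coaster (310–332, 193–283 against coaster centre 321,232), with the blade pointing at the guard. Now I'll take it by the handle.

Emit:
send_rows:
  increments:
    - {"gripper":-0.6,"linear":[-0.039,-0.01,-0.02],"delta_rot":[0,0,0.01]}
    - {"gripper":-0.6,"linear":[-0.039,-0.01,-0.06],"delta_rot":[0,0,0.01]}
    - {"gripper":-0.6,"linear":[-0.039,-0.01,-0.1],"delta_rot":[0,0,0.01]}
    - {"gripper":-0.6,"linear":[-0.039,-0.01,-0.13],"delta_rot":[0,0,0.01]}
    - {"gripper":-0.6,"linear":[-0.039,-0.01,-0.15],"delta_rot":[0,0,0.01]}
    - {"gripper":-0.6,"linear":[-0.039,-0.01,-0.16],"delta_rot":[0,0,0.01]}
    - {"gripper":-0.6,"linear":[-0.039,-0.01,-0.16],"delta_rot":[0,0,0.01]}
    - {"gripper":-0.6,"linear":[-0.039,-0.01,-0.16],"delta_rot":[0,0,0.01]}

```text
clock: 9.9
position: [0.471, -0.1127, 0.0107]
ee_rot: [0.0, 0.997, 0.082, 0.0]
contact_force: [-0.1, 0.2, 0.9]
width: 0.0684
gripper_force: 0.0
```

Emit:
send_rows:
  increments:
    - {"gripper":0.9,"linear":[0,0,0],"delta_rot":[0,0,0]}
    - {"gripper":0.9,"linear":[0,0,0],"delta_rot":[0,0,0]}
    - {"gripper":0.9,"linear":[0,0,0],"delta_rot":[0,0,0]}
    - {"gripper":0.9,"linear":[0,0,0],"delta_rot":[0,0,0]}
    - {"gripper":0.9,"linear":[0,0,0],"delta_rot":[0,0,0]}
    - {"gripper":0.9,"linear":[0,0,0],"delta_rot":[0,0,0]}
    - {"gripper":0.9,"linear":[0,0,0],"delta_rot":[0,0,0]}
    - {"gripper":0.9,"linear":[0,0,0],"delta_rot":[0,0,0]}
  newtons: 80

```text
clock: 10.7
position: [0.4709, -0.1126, 0.0117]
ee_rot: [0.0, 0.997, 0.082, 0.001]
contact_force: [-0.4, -0.2, 5.6]
width: 0.0219
gripper_force: 78.7
```

Emit:
send_rows:
  increments:
    - {"gripper":0.9,"linear":[0,0,0.01],"delta_rot":[0,0,0]}
    - {"gripper":0.9,"linear":[0,0,0.03],"delta_rot":[0,0,0]}
    - {"gripper":0.9,"linear":[0,0,0.05],"delta_rot":[0,0,0]}
    - {"gripper":0.9,"linear":[0.03,0,0.06],"delta_rot":[0,0,0]}
    - {"gripper":0.9,"linear":[0.06,0,0.06],"delta_rot":[0,0,0]}
    - {"gripper":0.9,"linear":[0.06,0,0.06],"delta_rot":[0,0,0]}
    - {"gripper":0.9,"linear":[0.06,0,0.06],"delta_rot":[0,0,0]}

```text
clock: 11.4
position: [0.5302, -0.1123, 0.0707]
ee_rot: [0.0, 0.997, 0.082, -0.0]
contact_force: [-0.5, -0.4, -0.5]
width: 0.0217
gripper_force: 78.4
```

```bash
python3 - <<'E'
from h import *
s=get_state(); d=grab('wrist'); print(s['position'],s['ee_rot'],s['contact_force'].round(1),s['width'],s['gripper_force'])
comp(d,(12,165,180),(28,255,255),(200,10,440,390),s['position'][2]+.0065,'blade')
cv2.imwrite('pics/w5.png',cv2.resize(d['pixels'],(800,500)))
E
```

```text
[ 0.53015823 -0.11229177  0.07074793] [ 8.69556048e-06  9.96625635e-01  8.20808347e-02 -2.82039964e-04] [-0.5 -0.4 -0.5] 0.021714199098443788 78.4294581413269
blade ctr [ 0.6    -0.1021] box [ 0.5985 -0.1023] sz [0.0823 0.0436] ang 5.6 px [321. 121.]
```

View pics/w5.png

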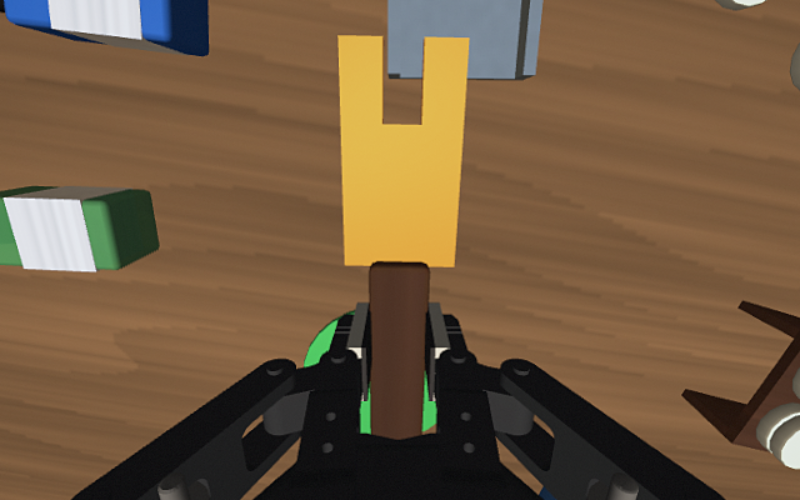

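The handle is gripped and the blade is level. The guard's open end is ahead at (465,75). I'll rise and step left so the guard and pin show clear of the blade.

Emit:
send_rows:
  increments:
    - {"gripper":0.9,"linear":[0.03,0.035,0.05],"delta_rot":[0,0,0]}
    - {"gripper":0.9,"linear":[0.03,0.07,0.1],"delta_rot":[0,0,0]}
    - {"gripper":0.9,"linear":[0.03,0.07,0.14],"delta_rot":[0,0,0]}
    - {"gripper":0.9,"linear":[0.03,0.07,0.14],"delta_rot":[0,0,0]}
    - {"gripper":0.9,"linear":[0.03,0.07,0.14],"delta_rot":[0,0,0]}
    - {"gripper":0.9,"linear":[0.03,0.07,0.14],"delta_rot":[0,0,0]}

```text
clock: 12.05
position: [0.5585, -0.0424, 0.2095]
ee_rot: [-0.0, 0.997, 0.082, -0.001]
contact_force: [-0.2, -0.3, -0.7]
width: 0.022
gripper_force: 78.6
```

```bash
python3 - <<'E'
from h import *
import pickle
s=get_state(); d=grab('wrist'); pickle.dump(d,open('w6.pkl','wb')); print(s['position'],s['ee_rot'],s['width'])
x,y=proj(d,[[.68,-.117,.01]])[0].astype(int); print(x,y)
x0=max(x-80,0);y0=max(y-60,0); x0=min(x0,480)
print(x0,y0); cv2.imwrite('pics/w6.png',cv2.resize(d['pixels'][y0:y0+120,x0:x0+160],None,fx=5,fy=5,interpolation=cv2.INTER_CUBIC))
E
```

```text
[ 0.55852473 -0.04241957  0.20952361] [-1.24139918e-04  9.96648991e-01  8.17881825e-02 -1.21082539e-03] 0.02196283100764595
403 76
323 16
```

View pics/w6.png

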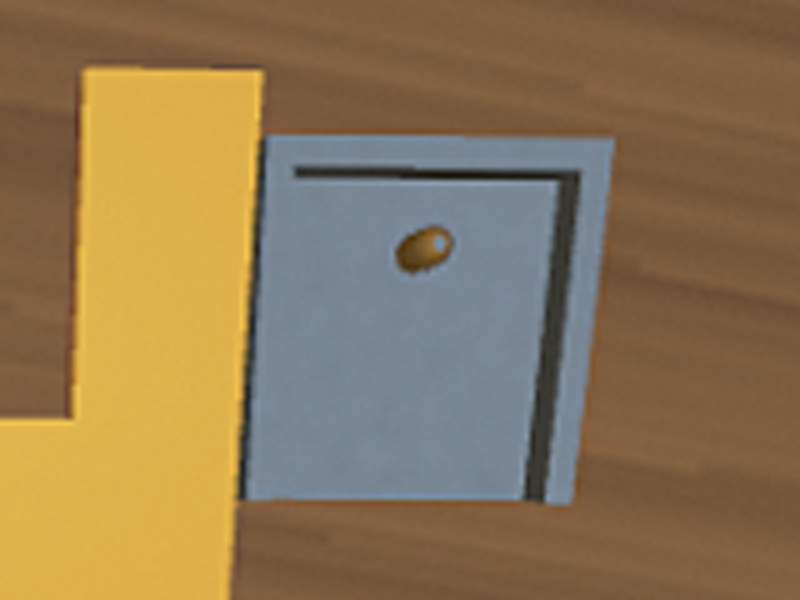

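The crop shows the pin (foot at 410,258; tip at 440,240), the right cheek's inner foot from (557,180) to (525,500), and the end-wall foot at row 180.

```bash
python3 - <<'E'
from h import *
import pickle
d=pickle.load(open('w6.pkl','rb')); f=lambda x,y,z: onz(d,[[323+(x-2)/5,16+(y-2)/5]],z)[0]
print('pin foot',f(410,258,.0065).round(4),'tip',f(440,240,.0255).round(4))
a,b=f(557,180,.0065),f(525,500,.0065); print('cheek in',a.round(4),b.round(4),np.degrees(np.arctan2(*(a-b)[[1,0]])))
a,b=f(613,138,.02),f(572,503,.02); print('cheek out',a.round(4),b.round(4),np.degrees(np.arctan2(*(a-b)[[1,0]])))
a,b=f(295,180,.0065),f(557,180,.0065); print('endwall',np.degrees(np.arctan2(*(a-b)[[1,0]]))-90)
im=d['pixels']; hsv=cv2.cvtColor(im,cv2.COLOR_BGR2HSV); m=cv2.inRange(hsv,(12,165,180),(28,255,255))
cs,_=cv2.findContours(m,cv2.RETR_EXTERNAL,cv2.CHAIN_APPROX_SIMPLE); c=max(cs,key=cv2.contourArea)
p=cv2.approxPolyDP(c,4,True)[:,0]; z=get_state()['position'][2]+.0065
for q,w in zip(p,onz(d,p,z)): print(q,w.round(4))
for r in (40,60,80):
    print(r,onz(d,[[x,r] for x in np.where(np.diff(m[r]>0))[0]],z).round(4).tolist())
s=grab('side'); x,y=proj(s,[[.69,-.117,.016]])[0].astype(int); print('side',x,y)
E
```

```text
pin foot [ 0.6903 -0.1168  0.0065] tip [ 0.6918 -0.1173  0.0255]
cheek in [ 0.7109 -0.1444  0.0065] [ 0.6448 -0.1559  0.0065] 9.812150917149996
cheek out [ 0.7178 -0.1493  0.02  ] [ 0.6457 -0.1615  0.02  ] 9.608924543754517
endwall 9.782910287948766
[270  28] [ 0.6644 -0.0047  0.2152]
[276 211] [ 0.5832 -0.0169  0.2152]
[337 208] [ 0.5899 -0.0471  0.2152]
[362 213] [ 0.5893 -0.06    0.2152]
[375  32] [ 0.6701 -0.0485  0.2152]
[340  30] [ 0.6684 -0.0338  0.2152]
[338  99] [ 0.6411 -0.038   0.2152]
[309 100] [ 0.6385 -0.0253  0.2152]
[305  29] [ 0.6664 -0.0192  0.2152]
40 [[0.6599, -0.0052, 0.2152], [0.6622, -0.0199, 0.2152], [0.6645, -0.0337, 0.2152], [0.6671, -0.0487, 0.2152]]
60 [[0.6522, -0.0065, 0.2152], [0.6545, -0.021, 0.2152], [0.6568, -0.0351, 0.2152], [0.6593, -0.0496, 0.2152]]
80 [[0.6441, -0.0075, 0.2152], [0.6465, -0.0222, 0.2152], [0.6488, -0.0361, 0.2152], [0.6513, -0.0509, 0.2152]]
side 394 202
```

Pin is at about (0.6905, -0.1169), consistent with cheek (30.9 mm against 30) and end wall (15.7 mm against 15). Guard axis is about 9.7°. I'll move above it and re-check.

Emit:
send_rows:
  increments:
    - {"gripper":0.9,"linear":[0.02,-0.045,0],"delta_rot":[0,0,0.01]}
    - {"gripper":0.9,"linear":[0.0345,-0.0895,0],"delta_rot":[0,0,0.01]}
    - {"gripper":0.9,"linear":[0.0345,-0.0895,-0.04],"delta_rot":[0,0,0.01]}
    - {"gripper":0.9,"linear":[0.0345,-0.0895,-0.08],"delta_rot":[0,0,0.01]}
    - {"gripper":0.9,"linear":[0.0345,-0.0895,-0.12],"delta_rot":[0,0,0.01]}
    - {"gripper":0.9,"linear":[0.0345,-0.0895,-0.15],"delta_rot":[0,0,0.01]}
    - {"gripper":0.9,"linear":[0.0345,-0.0895,-0.164],"delta_rot":[0,0,0.01]}
    - {"gripper":0.9,"linear":[0.0345,-0.0895,-0.164],"delta_rot":[0,0,0.01]}

```text
clock: 12.95
position: [0.591, -0.1314, 0.0419]
ee_rot: [-0.002, 0.996, 0.086, -0.005]
contact_force: [-1.1, 0.4, -1.2]
width: 0.0219
gripper_force: 78.7
```

Emit:
send_rows:
  increments:
    - {"gripper":0.9,"linear":[0,0,0],"delta_rot":[0,0,0]}
    - {"gripper":0.9,"linear":[0,0,0],"delta_rot":[0,0,0]}

```text
clock: 13.15
position: [0.5953, -0.1324, 0.0472]
ee_rot: [0.0, 0.996, 0.087, 0.001]
contact_force: [0.4, -0.0, -0.2]
width: 0.022
gripper_force: 78.7
```

```bash
python3 - <<'E'
from h import *
import pickle
s=get_state(); d=grab('wrist'); pickle.dump(d,open('w7.pkl','wb')); print(s['position'],s['ee_rot'],s['width'])
im=d['pixels']; hsv=cv2.cvtColor(im,cv2.COLOR_BGR2HSV); m=cv2.inRange(hsv,(12,165,180),(28,255,255))
cs,_=cv2.findContours(m,cv2.RETR_EXTERNAL,cv2.CHAIN_APPROX_SIMPLE); c=max(cs,key=cv2.contourArea)
p=cv2.approxPolyDP(c,4,True)[:,0]; z=s['position'][2]+.0063
for q,w in zip(p,onz(d,p,z)): print(q,w.round(4))
x0,y0=240,0; cv2.imwrite('pics/w7.png',cv2.resize(im[y0:y0+120,x0:x0+160],None,fx=5,fy=5,interpolation=cv2.INTER_CUBIC))
E
```

```text
[ 0.59525608 -0.13239081  0.04715618] [3.40430970e-04 9.96240334e-01 8.66297379e-02 6.07222505e-04] 0.02202664134855384
[271  29] [ 0.7004 -0.0941  0.0535]
[276 211] [ 0.6199 -0.1067  0.0535]
[337 208] [ 0.6268 -0.1367  0.0535]
[362 213] [ 0.6263 -0.1496  0.0535]
[374  31] [ 0.7071 -0.1368  0.0535]
[340  30] [ 0.705  -0.1227  0.0535]
[338  98] [ 0.6782 -0.1271  0.0535]
[306 100] [ 0.6749 -0.1131  0.0535]
[305  30] [ 0.7024 -0.1082  0.0535]
```

View pics/w7.png

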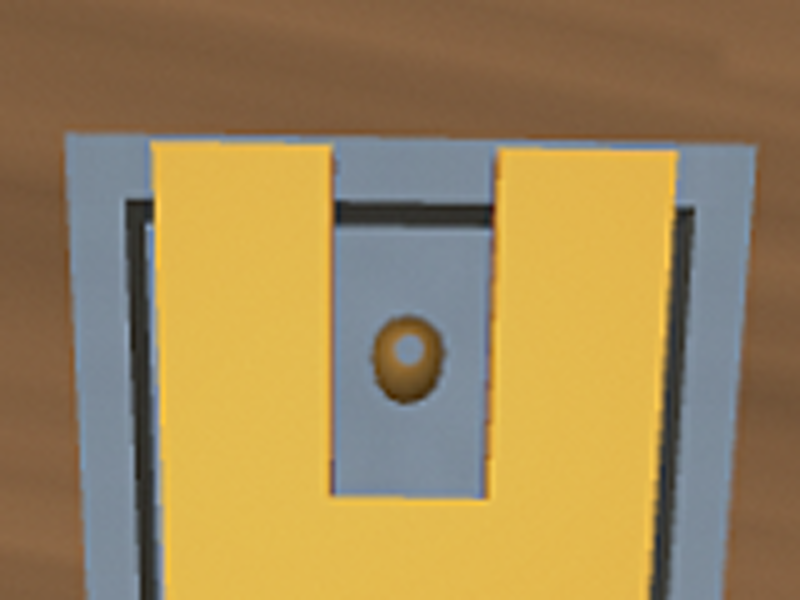

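The pin tip (408,348 in the crop) sits inside the notch (332–490 wide, root at row 497), well centred. I'll compute the remaining offset.

```bash
python3 - <<'E'
from h import *
import pickle
d=pickle.load(open('w7.pkl','rb')); f=lambda x,y,z: onz(d,[[240+(x-2)/5,(y-2)/5]],z)[0]
u=np.array([np.cos(np.radians(9.7)),np.sin(np.radians(9.7))]); n=np.array([-u[1],u[0]])
tip=f(408,346,.0255)[:2]; z=.0535
L=f(152,143,z);Rr=f(677,151,z); t=((L+Rr)/2)[:2]; c=((f(332,320,z)+f(492,320,z))/2)[:2]
print('pin',tip,'blade tip',t,'along tip-pin',(t-tip)@u,'notch lat-pin',(c-tip)@n,(t-tip)@n)
a,b=f(147,226,.0065)[:2],f(680,235,.0065)[:2]; print('wall corners',a,b,np.linalg.norm(a-b)); w=(f(335,226,.0065)+f(492,228,.0065))[:2]/2; print('wall-tip',(w-t)@u,'pin-wall',(w-tip)@u)
E
```

```text
pin [ 0.69168426 -0.11732192] blade tip [ 0.70410928 -0.11539931] along tip-pin 0.012571322634388801 notch lat-pin -7.267717219223169e-05 -0.00019835911731764378
wall corners [ 0.70111657 -0.08555243] [ 0.7107181  -0.14574584] 0.06095437819901073
wall-tip 0.0020398874184504763 pin-wall 0.014611210052839278
```

Lateral error is under 0.3 mm and the tip will be 2 mm short of the end wall, so I'll lower it.

Emit:
send_rows:
  increments:
    - {"gripper":0.9,"linear":[-0.0005,0,-0.008],"delta_rot":[0,0,0.004]}
    - {"gripper":0.9,"linear":[-0.0005,0,-0.016],"delta_rot":[0,0,0.004]}
    - {"gripper":0.9,"linear":[-0.0005,0,-0.024],"delta_rot":[0,0,0.004]}
    - {"gripper":0.9,"linear":[-0.0005,0,-0.03],"delta_rot":[0,0,0.004]}
    - {"gripper":0.9,"linear":[-0.0005,0,-0.035],"delta_rot":[0,0,0.004]}
    - {"gripper":0.9,"linear":[-0.0005,0,-0.038],"delta_rot":[0,0,0.004]}
    - {"gripper":0.9,"linear":[-0.0005,0,-0.04],"delta_rot":[0,0,0.004]}
    - {"gripper":0.9,"linear":[-0.0005,0,-0.04],"delta_rot":[0,0,0.004]}

```text
clock: 14.0
position: [0.5943, -0.132, 0.0068]
ee_rot: [0.0, 0.996, 0.089, 0.0]
contact_force: [-0.8, 0.9, -0.5]
width: 0.0219
gripper_force: 78.9
```

Emit:
send_rows:
  increments:
    - {"gripper":0.9,"linear":[0,0,0],"delta_rot":[0,0,0]}
    - {"gripper":0.9,"linear":[0,0,0],"delta_rot":[0,0,0]}

```text
clock: 14.2
position: [0.5944, -0.132, 0.0067]
ee_rot: [0.0, 0.996, 0.089, 0.0]
contact_force: [-0.8, -0.5, 0.2]
width: 0.0222
gripper_force: 79.0
```

Emit:
send_rows:
  increments:
    - {"gripper":0.9,"linear":[0,0,-0.0005],"delta_rot":[0,0,0]}
    - {"gripper":0.2,"linear":[0,0,-0.0005],"delta_rot":[0,0,0]}
    - {"gripper":-0.4,"linear":[0,0,0],"delta_rot":[0,0,0]}
    - {"gripper":-0.6,"linear":[0,0,0],"delta_rot":[0,0,0]}
    - {"gripper":-0.6,"linear":[0,0,0],"delta_rot":[0,0,0]}
    - {"gripper":-0.6,"linear":[0,0,0.02],"delta_rot":[0,0,0]}
    - {"gripper":-0.6,"linear":[0,0,0.06],"delta_rot":[0,0,0]}
    - {"gripper":-0.6,"linear":[0,0,0.1],"delta_rot":[0,0,0]}

```text
clock: 15.0
position: [0.5935, -0.1317, 0.1066]
ee_rot: [-0.0, 0.996, 0.089, -0.001]
contact_force: [1.5, 0.1, 0.1]
width: 0.0683
gripper_force: 0.0
```

Emit:
send_rows:
  increments:
    - {"gripper":-0.6,"linear":[-0.02,0.04,0.05],"delta_rot":[0,0,0]}
    - {"gripper":-0.6,"linear":[-0.04,0.08,0.1],"delta_rot":[0,0,0]}
    - {"gripper":-0.6,"linear":[-0.06,0.12,0.13],"delta_rot":[0,0,0]}
    - {"gripper":-0.6,"linear":[-0.06,0.15,0.13],"delta_rot":[0,0,0]}
    - {"gripper":-0.6,"linear":[-0.06,0.15,0.13],"delta_rot":[0,0,0]}
    - {"gripper":-0.6,"linear":[-0.06,0.15,0.13],"delta_rot":[0,0,0]}

```text
clock: 15.6
position: [0.5342, 0.0195, 0.2376]
ee_rot: [0.0, 0.996, 0.09, 0.001]
contact_force: [0.7, -0.5, -0.8]
width: 0.0683
gripper_force: 0.0
```

```bash
python3 - <<'E'
from h import *
import pickle
s=get_state(); d=grab('wrist'); t=grab('side'); print(s['position'],s['ee_rot'],s['qpos'].round(2))
pickle.dump(d,open('w8.pkl','wb'))
x,y=proj(t,[[.65,-.12,.01]])[0].astype(int)
c=t['pixels'][y-45:y+45,x-50:x+50]
cv2.imwrite('pics/w8.png',np.hstack([cv2.resize(d['pixels'],(480,300)),cv2.resize(c,(320,300),interpolation=cv2.INTER_CUBIC)]))
E
```

```text
[0.53418111 0.01949871 0.23756755] [2.88129531e-04 9.95912256e-01 9.03179300e-02 1.16900301e-03] [-0.09  0.21  1.58 -0.    1.35  1.3 ]
```

View pics/w8.png

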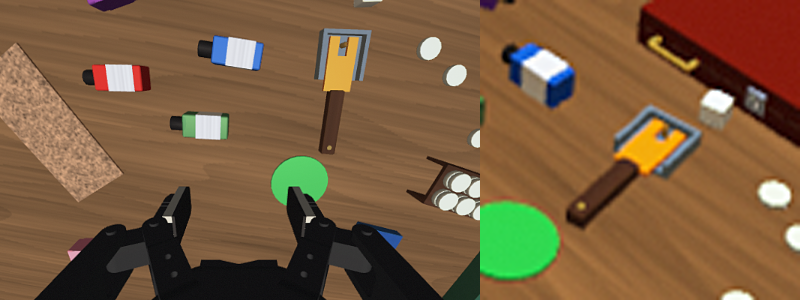

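The scraper sits in the guard: in the left half the pin shows in the notch at about (342,45), and in the right half the blade lies in the bed with the handle out of the open end. Blue, red and green bottles are at (235,52), (118,77) and (203,126). Next I'll measure the bottles and mat, and check numerically for any amber bottle.

```bash
cat >> h.py <<'E'
def bottles(d,minA):
    hsv=cv2.cvtColor(d['pixels'],cv2.COLOR_BGR2HSV)
    C={'blue':((100,120,40),(125,255,255)),'red':((0,160,60),(5,255,255)),'green':((45,60,40),(80,255,255))}
    w=cv2.inRange(hsv,(0,0,140),(179,55,255)); k=cv2.inRange(hsv,(0,0,0),(179,255,48))
    for n,(lo,hi) in C.items():
        m=cv2.inRange(hsv,lo,hi); out=[]
        cs,_=cv2.findContours(cv2.dilate(m|w,np.ones((3,3))),cv2.RETR_EXTERNAL,cv2.CHAIN_APPROX_NONE)
        for c in cs:
            z=np.zeros_like(m); cv2.drawContours(z,[c],-1,255,-1)
            a,b=cv2.countNonZero(z&m),cv2.countNonZero(z&w)
            if a<minA or b<minA or not .25<a/b<4: continue
            M=cv2.moments(z&w,True); p=np.array([M['m10'],M['m01']])/M['m00']; r=np.sqrt(a+b)
            kk=k&cv2.dilate(z,np.ones((int(r*.8)|1,)*2)); M2=cv2.moments(kk,True)
            if M2['m00']<3: print(n,'nocap',p); continue
            q=np.array([M2['m10'],M2['m01']])/M2['m00']
            M3=cv2.moments(z&(m|w),True); f=np.array([M3['m10'],M3['m01']])/M3['m00']
            P=onz(d,[p],.036)[0]; F=onz(d,[f],.036)[0]; Q=onz(d,[q],.023)[0]
            v=(Q-P)[:2]; print(n,'px',p.round(),'band',P[:2].round(4),'flask',F[:2].round(4),'cap',Q[:2].round(4),'dist',np.linalg.norm(v).round(4),'head',np.degrees(np.arctan2(v[1],v[0])).round(1),
             'areas',a,b,'rect',np.round(cv2.minAreaRect(cv2.findNonZero(z&(w|m)))[2],1))
E
python3 - <<'E'
from h import *
import pickle
d=grab('wrist'); bottles(d,60)
t=grab('top'); print('top'); bottles(t,15)
s=grab('side'); print('side')
for n,i in (('top',t),('side',s),('wrist',d)):
    hsv=cv2.cvtColor(i['pixels'],cv2.COLOR_BGR2HSV); m=cv2.inRange(hsv,(10,165,120),(26,255,255)); nn,_,st,c=cv2.connectedComponentsWithStats(m)
    print(n,[(c[j].round().tolist(),int(st[j,4])) for j in range(1,nn) if st[j,4]>25])
t=pickle.load(open('top0.pkl','rb'));hsv=cv2.cvtColor(t['pixels'],cv2.COLOR_BGR2HSV); k=np.zeros((400,640),np.uint8);k[160:255,155:245]=255
m=cv2.morphologyEx(cv2.inRange(hsv,(5,60,150),(20,130,255))&k,cv2.MORPH_OPEN,np.ones((3,3))); cs,_=cv2.findContours(m,0,2); c=max(cs,key=cv2.contourArea); r=cv2.minAreaRect(c); print(onz(t,cv2.boxPoints(r),.004).round(3), onz(t,[r[0]],.004))
E
```

```text
blue px [318.  69.] band [0.6483 0.0377] flask [0.6476 0.0432] cap [0.6448 0.0902] dist 0.0526 head 93.8 areas 1123 1435 rect 8.7
red px [157. 103.] band [0.5818 0.2115] flask [0.5821 0.2101] cap [0.5726 0.2687] dist 0.0579 head 99.2 areas 1284 1279 rect 90.0
green px [275. 169.] band [0.5301 0.0696] flask [0.5308 0.0741] cap [0.5266 0.1178] dist 0.0483 head 94.2 areas 918 1114 rect 3.2
top
red nocap [243.1242236  170.58385093]
red px [445.  85.] band [ 0.8809 -0.4554] flask [ 0.8842 -0.3943] cap [ 0.6457 -0.4913] dist 0.2379 head -171.3 areas 6022 23535 rect 3.9
green nocap [332.19266055 370.20183486]
green nocap [275.64444444 318.15555556]
green nocap [286.90643275 186.61403509]
green nocap [317.97222222 186.61805556]
green nocap [268.24637681 181.7173913 ]
side
top [([98.0, 132.0], 2487), ([346.0, 150.0], 222), ([111.0, 262.0], 872)]
side [([268.0, 105.0], 912), ([214.0, 144.0], 517), ([157.0, 139.0], 168), ([313.0, 132.0], 29), ([359.0, 179.0], 33), ([396.0, 179.0], 37), ([390.0, 207.0], 175), ([438.0, 232.0], 29), ([97.0, 325.0], 219), ([523.0, 266.0], 157), ([416.0, 252.0], 38), ([365.0, 273.0], 74), ([578.0, 308.0], 89), ([577.0, 338.0], 191)]
wrist [([452.0, 86.0], 2395)]
[[0.362 0.527 0.004]
 [0.638 0.489 0.004]
 [0.583 0.182 0.004]
 [0.312 0.225 0.004]] [[0.47215222 0.35383132 0.004     ]]
```

No amber-like blob of the right size appears on the shelf, so amber is absent. Red is the closest to the mat and comes first. I'll hover over it with the tool x-axis along its cap direction.

Emit:
send_rows:
  increments:
    - {"gripper":-0.5,"linear":[0.03,0.05,0],"delta_rot":[0,0,0.13]}
    - {"gripper":-0.5,"linear":[0.041,0.09,0],"delta_rot":[0,0,0.26]}
    - {"gripper":-0.5,"linear":[0.041,0.13,0],"delta_rot":[0,0,0.39]}
    - {"gripper":-0.5,"linear":[0.041,0.17,0],"delta_rot":[0,0,0.52]}
    - {"gripper":-0.5,"linear":[0.041,0.2,0],"delta_rot":[0,0,0.65]}
    - {"gripper":-0.5,"linear":[0.041,0.22,0],"delta_rot":[0,0,0.78]}
    - {"gripper":-0.5,"linear":[0.041,0.22,0],"delta_rot":[0,0,0.91]}
    - {"gripper":-0.5,"linear":[0.041,0.22,0],"delta_rot":[0,0,1.04]}

```text
clock: 16.65
position: [0.5757, 0.2378, 0.2349]
ee_rot: [-0.0, 0.819, 0.574, -0.001]
contact_force: [0.2, -0.5, 0.2]
width: 0.0636
gripper_force: 0.0
```

Emit:
send_rows:
  increments:
    - {"gripper":-0.5,"linear":[0,0,0],"delta_rot":[0,0,0.13]}
    - {"gripper":-0.5,"linear":[0,0,0],"delta_rot":[0,0,0.26]}
    - {"gripper":-0.5,"linear":[0,0,0],"delta_rot":[0,0,0.39]}
    - {"gripper":-0.5,"linear":[0,0,0],"delta_rot":[0,0,0.5]}
    - {"gripper":-0.5,"linear":[0,0,0],"delta_rot":[0,0,0.5]}
    - {"gripper":-0.5,"linear":[0,0,0],"delta_rot":[0,0,0.5]}

```text
clock: 17.25
position: [0.5756, 0.2372, 0.2356]
ee_rot: [-0.0, 0.655, 0.756, -0.001]
contact_force: [-0.0, -0.3, -0.2]
width: 0.0639
gripper_force: 0.0
```

```bash
python3 - <<'E'
from h import *
import pickle
s=get_state(); d=grab('wrist'); pickle.dump(d,open('w9.pkl','wb')); cv2.imwrite('pics/w9.png',d['pixels']); print(s['position'],s['ee_rot'],s['qpos'].round(3),s['width'])
bottles(d,60)
t=pickle.load(open('top0.pkl','rb')); P=onz(t,[[190,166],[240,228],[212,250],[162,188]],.004)[:,:2]; print(P.round(3),P.mean(0),np.linalg.norm(P[1]-P[0]),np.linalg.norm(P[2]-P[1]))
E
```

```text
[0.57562589 0.23720806 0.23556181] [-2.89809281e-04  6.54624427e-01  7.55953983e-01 -5.92544997e-04] [ 0.279  0.346  1.39  -0.     1.406  0.136] 0.06388736811013852
blue px [348. 315.] band [0.6477 0.0363] flask [0.6457 0.0504] cap [0.6516 0.0754] dist 0.0393 head 84.4 areas 702 639 rect 5.6
red px [320. 196.] band [0.5818 0.2094] flask [0.5804 0.2176] cap [0.5735 0.2628] dist 0.054 head 98.9 areas 842 1002 rect 88.0
green px [270. 288.] band [0.5318 0.0672] flask [0.5311 0.0803] cap [0.5069 0.0773] dist 0.0269 head 157.8 areas 686 640 rect 1.7
[[0.602 0.393]
 [0.398 0.222]
 [0.326 0.311]
 [0.528 0.485]] [0.46378073 0.35282487] 0.2663428511530682 0.1149291689889477
```

View pics/w9.png

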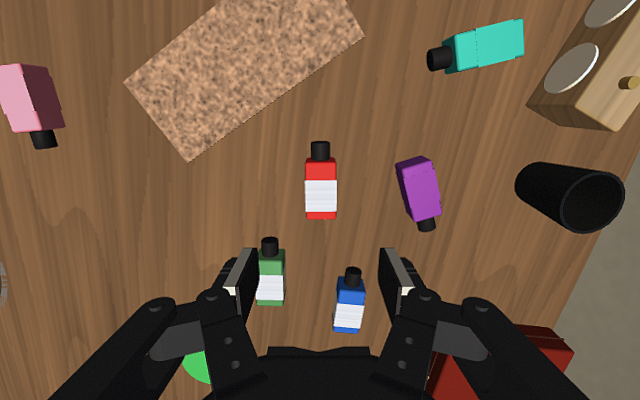

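Wrist view: the red bottle is upright in the image at (320,190) with its cap up, aligned with the tool. Purple (420,190) is clear to the right. The mat is at the top left.

```bash
python3 - <<'E'
from h import *
import pickle
d=pickle.load(open('w9.pkl','rb'))
for r in range(138,226,2): print(r,d['pixels'][r,320].tolist(),end=' ')
print(); print(onz(d,[[320,219],[320,178],[304,190],[337,190]],.038),onz(d,[[320,142]],.019),onz(d,[[320,160]],.03))
E
```

```text
138 [66, 99, 134] 140 [61, 90, 122] 142 [14, 12, 10] 144 [48, 50, 53] 146 [46, 50, 52] 148 [48, 49, 53] 150 [46, 47, 50] 152 [46, 46, 50] 154 [46, 47, 49] 156 [44, 45, 48] 158 [44, 45, 47] 160 [34, 34, 42] 162 [26, 30, 162] 164 [54, 62, 227] 166 [58, 66, 228] 168 [56, 64, 228] 170 [56, 64, 228] 172 [56, 64, 227] 174 [57, 64, 228] 176 [55, 63, 228] 178 [51, 60, 228] 180 [179, 171, 227] 182 [239, 233, 229] 184 [236, 231, 229] 186 [236, 231, 228] 188 [232, 226, 224] 190 [233, 227, 225] 192 [239, 234, 232] 194 [234, 228, 226] 196 [234, 228, 227] 198 [231, 225, 223] 200 [235, 229, 226] 202 [237, 232, 229] 204 [236, 231, 228] 206 [240, 235, 233] 208 [236, 230, 227] 210 [243, 237, 222] 212 [26, 36, 228] 214 [54, 60, 228] 216 [53, 59, 228] 218 [48, 51, 228] 220 [61, 92, 105] 222 [58, 87, 117] 224 [59, 87, 118] 
[[0.58558053 0.17942816 0.038     ]
 [0.57786993 0.23218794 0.038     ]
 [0.56068266 0.21444897 0.038     ]
 [0.6006309  0.22022591 0.038     ]] [[0.57207813 0.27241249 0.019     ]] [[0.57495261 0.25239929 0.03      ]]
```

Emit:
send_rows:
  increments:
    - {"gripper":-0.5,"linear":[0.004,-0.018,0],"delta_rot":[-0.13,-0.019,0]}
    - {"gripper":-0.5,"linear":[0.004,-0.018,-0.02],"delta_rot":[-0.26,-0.038,0]}
    - {"gripper":-0.5,"linear":[0.004,-0.018,-0.04],"delta_rot":[-0.39,-0.056,0]}
    - {"gripper":-0.5,"linear":[0.004,-0.018,-0.07],"delta_rot":[-0.52,-0.075,0]}
    - {"gripper":-0.5,"linear":[0.004,-0.018,-0.1],"delta_rot":[-0.65,-0.094,0]}
    - {"gripper":-0.5,"linear":[0.004,-0.018,-0.13],"delta_rot":[-0.691,-0.1,0]}
    - {"gripper":-0.5,"linear":[0.004,-0.018,-0.13],"delta_rot":[-0.691,-0.1,0]}
    - {"gripper":-0.5,"linear":[0.004,-0.018,-0.13],"delta_rot":[-0.691,-0.1,0]}

```text
clock: 18.1
position: [0.5795, 0.2199, 0.1065]
ee_rot: [0.258, 0.614, 0.711, -0.225]
contact_force: [0.2, 0.4, 0.2]
width: 0.0643
gripper_force: 0.0
```

```bash
python3 - <<'E'
from h import *
s=get_state(); print(s['position'],s['ee_rot'],s['qpos'].round(3),s['contact_force'].round(1))
q=s['ee_rot']; print(R.from_quat([q[1],q[2],q[3],q[0]]).as_matrix().round(3))
E
```

```text
[0.57948296 0.21988889 0.10648652] [ 0.25832073  0.61378366  0.71135513 -0.22475299] [ 0.593  0.627  1.462 -0.624  1.434  0.657] [0.2 0.4 0.2]
[[-0.113  0.989  0.092]
 [ 0.757  0.146 -0.637]
 [-0.643 -0.003 -0.766]]
```

Emit:
send_rows:
  increments:
    - {"gripper":-0.5,"linear":[0,-0.001,-0.03],"delta_rot":[0,0,0]}
    - {"gripper":-0.5,"linear":[0,-0.001,-0.06],"delta_rot":[0,0,0]}
    - {"gripper":-0.5,"linear":[0,-0.001,-0.08],"delta_rot":[0,0,0]}
    - {"gripper":-0.5,"linear":[0,-0.001,-0.092],"delta_rot":[0,0,0]}
    - {"gripper":-0.5,"linear":[0,-0.001,-0.092],"delta_rot":[0,0,0]}
    - {"gripper":-0.5,"linear":[0,-0.001,-0.092],"delta_rot":[0,0,0]}

```text
clock: 18.7
position: [0.5801, 0.219, 0.0158]
ee_rot: [0.259, 0.614, 0.711, -0.224]
contact_force: [0.9, -0.2, 0.0]
width: 0.0642
gripper_force: 0.0
```

Emit:
send_rows:
  increments:
    - {"gripper":0.6,"linear":[0,0,0],"delta_rot":[0,0,0]}
    - {"gripper":0.6,"linear":[0,0,0],"delta_rot":[0,0,0]}
    - {"gripper":0.6,"linear":[0,0,0],"delta_rot":[0,0,0]}
    - {"gripper":0.6,"linear":[0,0,0],"delta_rot":[0,0,0]}
    - {"gripper":0.6,"linear":[0,0,0],"delta_rot":[0,0,0]}
    - {"gripper":0.6,"linear":[0,0,0],"delta_rot":[0,0,0]}
    - {"gripper":0.6,"linear":[0,0,0],"delta_rot":[0,0,0]}
    - {"gripper":0.6,"linear":[0,0,0],"delta_rot":[0,0,0]}
  newtons: 80

```text
clock: 19.5
position: [0.5801, 0.2196, 0.016]
ee_rot: [0.259, 0.614, 0.711, -0.223]
contact_force: [-0.6, 2.2, 6.8]
width: 0.0369
gripper_force: 80.3
```

Emit:
send_rows:
  increments:
    - {"gripper":0.6,"linear":[0,0,0.01],"delta_rot":[0,0,0]}
    - {"gripper":0.6,"linear":[0,0,0.04],"delta_rot":[0,0,0]}
    - {"gripper":0.6,"linear":[0,0,0.08],"delta_rot":[0,0,0]}
    - {"gripper":0.6,"linear":[0,0,0.12],"delta_rot":[0,0,0]}
    - {"gripper":0.6,"linear":[0,0,0.12],"delta_rot":[0,0,0]}
    - {"gripper":0.6,"linear":[0,0,0.12],"delta_rot":[0,0,0]}

```text
clock: 20.1
position: [0.5792, 0.2194, 0.1353]
ee_rot: [0.258, 0.614, 0.711, -0.223]
contact_force: [-0.4, -0.2, -1.8]
width: 0.037
gripper_force: 80.1
```

Red is held and lifted. Now I'll rotate it cap-up and carry it over the far end of the mat.

Emit:
send_rows:
  increments:
    - {"gripper":0.6,"linear":[0,0.01,0.02],"delta_rot":[0.111,0.016,0]}
    - {"gripper":0.6,"linear":[-0.005,0.02,0.03],"delta_rot":[0.222,0.033,0]}
    - {"gripper":0.6,"linear":[-0.01,0.03,0.03],"delta_rot":[0.333,0.049,0]}
    - {"gripper":0.6,"linear":[-0.015,0.05,0.03],"delta_rot":[0.444,0.065,0]}
    - {"gripper":0.6,"linear":[-0.02,0.07,0.03],"delta_rot":[0.555,0.082,0]}
    - {"gripper":0.6,"linear":[-0.025,0.09,0.03],"delta_rot":[0.666,0.098,0]}
    - {"gripper":0.6,"linear":[-0.025,0.096,0.03],"delta_rot":[0.777,0.115,0]}
    - {"gripper":0.6,"linear":[-0.025,0.096,0.03],"delta_rot":[0.777,0.115,0]}

```text
clock: 20.9
position: [0.5534, 0.3123, 0.1625]
ee_rot: [-0.035, 0.654, 0.755, 0.026]
contact_force: [0.5, -0.4, -1.6]
width: 0.0365
gripper_force: 80.1
```

Emit:
send_rows:
  increments:
    - {"gripper":0.6,"linear":[0,0.01,0],"delta_rot":[0.111,0.016,0]}
    - {"gripper":0.6,"linear":[-0.005,0.02,0],"delta_rot":[0.222,0.033,0]}
    - {"gripper":0.6,"linear":[-0.01,0.04,0],"delta_rot":[0.333,0.049,0]}
    - {"gripper":0.6,"linear":[-0.015,0.06,0],"delta_rot":[0.444,0.065,0]}
    - {"gripper":0.6,"linear":[-0.02,0.08,0],"delta_rot":[0.555,0.082,0]}
    - {"gripper":0.6,"linear":[-0.025,0.096,0],"delta_rot":[0.666,0.098,0]}
    - {"gripper":0.6,"linear":[-0.025,0.096,0],"delta_rot":[0.777,0.115,0]}
    - {"gripper":0.6,"linear":[-0.025,0.096,0],"delta_rot":[0.777,0.115,0]}

```text
clock: 21.7
position: [0.5272, 0.4092, 0.1593]
ee_rot: [-0.323, 0.594, 0.685, 0.271]
contact_force: [-0.2, 0.0, -1.5]
width: 0.0368
gripper_force: 80.3
```

```bash
python3 - <<'E'
from h import *
s=get_state(); print(s['position'],s['ee_rot'],s['qpos'].round(3),s['contact_force'].round(1),s['width'])
q=s['ee_rot']; print(R.from_quat([q[1],q[2],q[3],q[0]]).as_matrix().round(3))
t=grab('side'); x,y=proj(t,[[.52,.39,.16]])[0].astype(int); w=grab('wrist')
cv2.imwrite('pics/w10.png',np.hstack([cv2.resize(t['pixels'][max(y-60,0):y+60,x-60:x+60],(400,400),interpolation=cv2.INTER_CUBIC),cv2.resize(w['pixels'],(400,400))]))
E
```

```text
[0.52721438 0.40921459 0.15933109] [-0.32255895  0.59388202  0.68541046  0.27105788] [ 0.112  0.469  1.755  0.961  1.198 -0.537] [-0.2  0.  -1.5] 0.036792787854703524
[[-0.087  0.989 -0.12 ]
 [ 0.639  0.148  0.755]
 [ 0.764 -0.012 -0.645]]
```

Emit:
send_rows:
  increments:
    - {"gripper":0.6,"linear":[0.001,0.002,-0.03],"delta_rot":[0,0,0]}
    - {"gripper":0.6,"linear":[0.001,0.002,-0.06],"delta_rot":[0,0,0]}
    - {"gripper":0.6,"linear":[0.001,0.002,-0.085],"delta_rot":[0,0,0]}
    - {"gripper":0.6,"linear":[0.001,0.002,-0.1],"delta_rot":[0,0,0]}
    - {"gripper":0.6,"linear":[0.001,0.002,-0.108],"delta_rot":[0,0,0]}
    - {"gripper":0.6,"linear":[0.001,0.002,-0.112],"delta_rot":[0,0,0]}
    - {"gripper":0.6,"linear":[0.001,0.002,-0.113],"delta_rot":[0,0,0]}
    - {"gripper":0.6,"linear":[0.001,0.002,-0.113],"delta_rot":[0,0,0]}

```text
clock: 22.6
position: [0.5306, 0.4134, 0.0524]
ee_rot: [-0.32, 0.591, 0.687, 0.276]
contact_force: [-0.5, -0.8, -2.0]
width: 0.0369
gripper_force: 80.3
```

Emit:
send_rows:
  increments:
    - {"gripper":0.6,"linear":[0,0,-0.001],"delta_rot":[0,0,0]}
    - {"gripper":0.6,"linear":[0,0,-0.001],"delta_rot":[0,0,0]}

```text
clock: 22.8
position: [0.5305, 0.4131, 0.051]
ee_rot: [-0.32, 0.591, 0.687, 0.276]
contact_force: [0.3, -0.4, -1.8]
width: 0.0368
gripper_force: 80.3
```

Emit:
send_rows:
  increments:
    - {"gripper":0.6,"linear":[0,0,-0.002],"delta_rot":[0,0,0]}
    - {"gripper":0.6,"linear":[0,0,-0.004],"delta_rot":[0,0,0]}
    - {"gripper":0.6,"linear":[0,0,-0.0055],"delta_rot":[0,0,0]}
    - {"gripper":0.6,"linear":[0,0,-0.0055],"delta_rot":[0,0,0]}

```text
clock: 23.2
position: [0.5304, 0.4133, 0.0459]
ee_rot: [-0.321, 0.591, 0.686, 0.276]
contact_force: [-0.7, -1.3, 4.6]
width: 0.037
gripper_force: 81.0
```

Contact is 4.6 N, so it's standing. I'll release and back out along the tool axis.

Emit:
send_rows:
  increments:
    - {"gripper":0.2,"linear":[0,0,0],"delta_rot":[0,0,0]}
    - {"gripper":-0.1,"linear":[0,0,0],"delta_rot":[0,0,0]}
    - {"gripper":-0.5,"linear":[0,0,0],"delta_rot":[0,0,0]}
    - {"gripper":-0.5,"linear":[0,0,0],"delta_rot":[0,0,0]}
    - {"gripper":-0.5,"linear":[0.002,-0.015,0.013],"delta_rot":[0,0,0]}
    - {"gripper":-0.5,"linear":[0.006,-0.04,0.034],"delta_rot":[0,0,0]}
    - {"gripper":-0.5,"linear":[0.012,-0.075,0.064],"delta_rot":[0,0,0]}
    - {"gripper":-0.5,"linear":[0.016,-0.11,0.1],"delta_rot":[0,0,0]}

```text
clock: 24.0
position: [0.5459, 0.3013, 0.1454]
ee_rot: [-0.321, 0.592, 0.687, 0.275]
contact_force: [1.0, -0.3, -0.4]
width: 0.064
gripper_force: 0.0
```

Emit:
send_rows:
  increments:
    - {"gripper":-0.5,"linear":[0,-0.03,0.05],"delta_rot":[-0.13,-0.02,0]}
    - {"gripper":-0.5,"linear":[0,-0.07,0.08],"delta_rot":[-0.26,-0.04,0]}
    - {"gripper":-0.5,"linear":[0,-0.11,0.08],"delta_rot":[-0.39,-0.06,0]}
    - {"gripper":-0.5,"linear":[0,-0.15,0.08],"delta_rot":[-0.52,-0.08,0]}
    - {"gripper":-0.5,"linear":[0,-0.19,0.08],"delta_rot":[-0.65,-0.1,0]}
    - {"gripper":-0.5,"linear":[0,-0.2,0.08],"delta_rot":[-0.78,-0.12,0]}
    - {"gripper":-0.5,"linear":[0,-0.2,0.08],"delta_rot":[-0.86,-0.13,0]}
    - {"gripper":-0.5,"linear":[0,-0.2,0.08],"delta_rot":[-0.86,-0.13,0]}

```text
clock: 24.8
position: [0.5455, 0.1042, 0.2261]
ee_rot: [-0.0, 0.652, 0.758, 0.001]
contact_force: [0.1, -0.0, -0.2]
width: 0.0638
gripper_force: 0.0
```

```bash
cat >> h.py <<'E'
def tool():
    s=get_state(); q=s['ee_rot']; M=R.from_quat([q[1],q[2],q[3],q[0]]).as_matrix(); print('pos',s['position'].round(4),'q',s['qpos'].round(2)); print(M.round(3)); print('x heading',np.degrees(np.arctan2(M[1,0],M[0,0])).round(2)); return M
E
python3 - <<'E'
from h import *
tool(); w=grab('wrist'); bottles(w,60); cv2.imwrite('pics/w11.png',w['pixels']); t=grab('side'); cv2.imwrite('pics/s11.png',t['pixels'])
u=grab('top'); hsv=cv2.cvtColor(u['pixels'],cv2.COLOR_BGR2HSV)
# red upright check: red blob in top & side near p1
for i in (u,t):
    P=proj(i,[[.529,.408,.004],[.529,.408,.078],[.529,.408,.1]]); print(P.round(0).tolist())
    hsv=cv2.cvtColor(i['pixels'],cv2.COLOR_BGR2HSV); m=cv2.inRange(hsv,(0,150,60),(6,255,255)); k=np.zeros_like(m); c=P.mean(0).astype(int); k[c[1]-25:c[1]+25,c[0]-25:c[0]+25]=m[c[1]-25:c[1]+25,c[0]-25:c[0]+25]; print(cv2.boundingRect(k),cv2.countNonZero(k))
E
```

```text
pos [0.5455 0.1042 0.2261] q [ 0.06  0.25  1.56  0.    1.33 -0.09]
[[-0.15   0.989  0.001]
 [ 0.989  0.15   0.003]
 [ 0.002  0.002 -1.   ]]
x heading 98.62
blue px [391. 237.] band [0.6479 0.0389] flask [0.6445 0.0523] cap [0.6546 0.0367] dist 0.007 head -18.3 areas 786 825 rect 10.6
green px [301. 202.] band [0.5298 0.0685] flask [0.529  0.0772] cap [0.524  0.1219] dist 0.0537 head 96.2 areas 878 1068 rect 2.1
[[185.0, 188.0], [179.0, 184.0], [177.0, 183.0]]
(172, 178, 13, 14) 98
[[275.0, 158.0], [274.0, 144.0], [274.0, 139.0]]
(268, 141, 13, 20) 90
```

Red stands on the mat: the top view shows a square blob and the side view a 20 px tall one. Green comes next.

Emit:
send_rows:
  increments:
    - {"gripper":-0.5,"linear":[-0.017,-0.027,0],"delta_rot":[-0.13,-0.017,-0.008]}
    - {"gripper":-0.5,"linear":[-0.017,-0.027,-0.02],"delta_rot":[-0.26,-0.034,-0.015]}
    - {"gripper":-0.5,"linear":[-0.017,-0.027,-0.04],"delta_rot":[-0.39,-0.051,-0.023]}
    - {"gripper":-0.5,"linear":[-0.017,-0.027,-0.06],"delta_rot":[-0.52,-0.068,-0.03]}
    - {"gripper":-0.5,"linear":[-0.017,-0.027,-0.09],"delta_rot":[-0.65,-0.085,-0.038]}
    - {"gripper":-0.5,"linear":[-0.017,-0.027,-0.12],"delta_rot":[-0.692,-0.09,-0.04]}
    - {"gripper":-0.5,"linear":[-0.017,-0.027,-0.12],"delta_rot":[-0.692,-0.09,-0.04]}
    - {"gripper":-0.5,"linear":[-0.017,-0.027,-0.12],"delta_rot":[-0.692,-0.09,-0.04]}

```text
clock: 25.75
position: [0.5292, 0.0753, 0.1047]
ee_rot: [0.253, 0.628, 0.699, -0.228]
contact_force: [0.7, 0.3, -0.0]
width: 0.0637
gripper_force: 0.0
```

```bash
python3 - <<'E'
from h import *
tool(); w=grab('wrist'); bottles(w,60)
E
```

```text
pos [0.5292 0.0753 0.1047] q [ 0.43  0.49  1.75 -0.69  1.25  0.67]
[[-0.082  0.994  0.067]
 [ 0.763  0.106 -0.637]
 [-0.641 -0.001 -0.768]]
x heading 96.16
blue px [328. 333.] band [ 0.6539 -0.7878] flask [ 0.6577 -0.6416] cap [ 0.7674 -1.1479] dist 0.3776 head -72.5 areas 1870 1621 rect 2.0
blue px [457. 200.] band [0.6496 0.0359] flask [0.6373 0.0646] cap [0.6423 0.0937] dist 0.0583 head 97.2 areas 2666 1224 rect 29.4
green px [319. 166.] band [0.5303 0.068 ] flask [0.5276 0.0906] cap [0.5234 0.1245] dist 0.057 head 96.9 areas 3188 2087 rect 90.0
```

Emit:
send_rows:
  increments:
    - {"gripper":-0.5,"linear":[0,0.0015,-0.03],"delta_rot":[0,0,0]}
    - {"gripper":-0.5,"linear":[0,0.0015,-0.06],"delta_rot":[0,0,0]}
    - {"gripper":-0.5,"linear":[0,0.0015,-0.08],"delta_rot":[0,0,0]}
    - {"gripper":-0.5,"linear":[0,0.0015,-0.09],"delta_rot":[0,0,0]}
    - {"gripper":-0.5,"linear":[0,0.0015,-0.09],"delta_rot":[0,0,0]}
    - {"gripper":-0.5,"linear":[0,0.0015,-0.09],"delta_rot":[0,0,0]}

```text
clock: 26.4
position: [0.5304, 0.0775, 0.0165]
ee_rot: [0.254, 0.629, 0.699, -0.226]
contact_force: [0.0, 0.3, -0.3]
width: 0.0639
gripper_force: 0.0
```

Emit:
send_rows:
  increments:
    - {"gripper":0.6,"linear":[0,0,0],"delta_rot":[0,0,0]}
    - {"gripper":0.6,"linear":[0,0,0],"delta_rot":[0,0,0]}
    - {"gripper":0.6,"linear":[0,0,0],"delta_rot":[0,0,0]}
    - {"gripper":0.6,"linear":[0,0,0],"delta_rot":[0,0,0]}
    - {"gripper":0.6,"linear":[0,0,0],"delta_rot":[0,0,0]}
    - {"gripper":0.6,"linear":[0,0,0],"delta_rot":[0,0,0]}
    - {"gripper":0.6,"linear":[0,0,0],"delta_rot":[0,0,0]}
    - {"gripper":0.6,"linear":[0,0,0],"delta_rot":[0,0,0]}
  newtons: 80

```text
clock: 27.2
position: [0.53, 0.0781, 0.0162]
ee_rot: [0.255, 0.628, 0.699, -0.226]
contact_force: [-1.0, 1.9, 6.8]
width: 0.0371
gripper_force: 80.2
```

Emit:
send_rows:
  increments:
    - {"gripper":0.6,"linear":[0,0,0.01],"delta_rot":[0,0,0]}
    - {"gripper":0.6,"linear":[0,0,0.04],"delta_rot":[0,0,0]}
    - {"gripper":0.6,"linear":[0,0,0.08],"delta_rot":[0,0,0]}
    - {"gripper":0.6,"linear":[0,0,0.12],"delta_rot":[0,0,0]}
    - {"gripper":0.6,"linear":[0,0,0.14],"delta_rot":[0,0,0]}
    - {"gripper":0.6,"linear":[0,0,0.14],"delta_rot":[0,0,0]}
    - {"gripper":0.6,"linear":[0,0,0.14],"delta_rot":[0,0,0]}

```text
clock: 27.9
position: [0.5287, 0.078, 0.1545]
ee_rot: [0.253, 0.628, 0.7, -0.227]
contact_force: [0.6, 0.4, -1.7]
width: 0.0366
gripper_force: 80.0
```

Emit:
send_rows:
  increments:
    - {"gripper":0.6,"linear":[-0.005,0.02,0.02],"delta_rot":[0.112,0.012,0]}
    - {"gripper":0.6,"linear":[-0.01,0.04,0.02],"delta_rot":[0.223,0.024,0]}
    - {"gripper":0.6,"linear":[-0.015,0.06,0.02],"delta_rot":[0.335,0.036,0]}
    - {"gripper":0.6,"linear":[-0.02,0.08,0.02],"delta_rot":[0.446,0.048,0]}
    - {"gripper":0.6,"linear":[-0.025,0.1,0.02],"delta_rot":[0.558,0.06,0]}
    - {"gripper":0.6,"linear":[-0.03,0.12,0.02],"delta_rot":[0.67,0.072,0]}
    - {"gripper":0.6,"linear":[-0.033,0.139,0.02],"delta_rot":[0.781,0.083,0]}
    - {"gripper":0.6,"linear":[-0.033,0.139,0.02],"delta_rot":[0.781,0.083,0]}

```text
clock: 28.7
position: [0.4949, 0.2155, 0.1727]
ee_rot: [-0.034, 0.669, 0.742, 0.029]
contact_force: [1.0, 0.0, -1.4]
width: 0.0367
gripper_force: 80.1
```

Emit:
send_rows:
  increments:
    - {"gripper":0.6,"linear":[-0.005,0.02,0],"delta_rot":[0.112,0.012,0]}
    - {"gripper":0.6,"linear":[-0.01,0.04,0],"delta_rot":[0.223,0.024,0]}
    - {"gripper":0.6,"linear":[-0.015,0.06,0],"delta_rot":[0.335,0.036,0]}
    - {"gripper":0.6,"linear":[-0.02,0.08,0],"delta_rot":[0.446,0.048,0]}
    - {"gripper":0.6,"linear":[-0.025,0.1,0],"delta_rot":[0.558,0.06,0]}
    - {"gripper":0.6,"linear":[-0.03,0.12,0],"delta_rot":[0.67,0.072,0]}
    - {"gripper":0.6,"linear":[-0.032,0.139,0],"delta_rot":[0.781,0.083,0]}
    - {"gripper":0.6,"linear":[-0.032,0.139,0],"delta_rot":[0.781,0.083,0]}

```text
clock: 29.5
position: [0.4615, 0.3551, 0.1704]
ee_rot: [-0.317, 0.607, 0.672, 0.28]
contact_force: [-0.1, -0.5, -1.4]
width: 0.0368
gripper_force: 80.1
```

```bash
python3 - <<'E'
from h import *
tool()
E
```

```text
pos [0.4615 0.3551 0.1704] q [ 0.02  0.35  1.94  0.96  1.19 -0.62]
[[-0.061  0.994 -0.086]
 [ 0.639  0.105  0.762]
 [ 0.767 -0.009 -0.642]]
x heading 95.41
```

Orientation is right. I'll lower it to about 0.052, then step to contact.

Emit:
send_rows:
  increments:
    - {"gripper":0.6,"linear":[0.001,0,-0.03],"delta_rot":[0,0,0]}
    - {"gripper":0.6,"linear":[0.001,0,-0.06],"delta_rot":[0,0,0]}
    - {"gripper":0.6,"linear":[0.001,0,-0.09],"delta_rot":[0,0,0]}
    - {"gripper":0.6,"linear":[0.001,0,-0.11],"delta_rot":[0,0,0]}
    - {"gripper":0.6,"linear":[0.001,0,-0.118],"delta_rot":[0,0,0]}
    - {"gripper":0.6,"linear":[0.001,0,-0.12],"delta_rot":[0,0,0]}
    - {"gripper":0.6,"linear":[0.001,0,-0.12],"delta_rot":[0,0,0]}
    - {"gripper":0.6,"linear":[0.001,0,-0.12],"delta_rot":[0,0,0]}

```text
clock: 30.3
position: [0.4657, 0.356, 0.0557]
ee_rot: [-0.314, 0.605, 0.674, 0.285]
contact_force: [-0.3, -0.3, -0.6]
width: 0.0367
gripper_force: 80.1
```

Emit:
send_rows:
  increments:
    - {"gripper":0.6,"linear":[0,0,-0.001],"delta_rot":[0,0,0]}
    - {"gripper":0.6,"linear":[0,0,-0.002],"delta_rot":[0,0,0]}
    - {"gripper":0.6,"linear":[0,0,-0.003],"delta_rot":[0,0,0]}
    - {"gripper":0.6,"linear":[0,0,-0.003],"delta_rot":[0,0,0]}
    - {"gripper":0.6,"linear":[0,0,-0.003],"delta_rot":[0,0,0]}

```text
clock: 30.8
position: [0.4652, 0.3558, 0.0517]
ee_rot: [-0.315, 0.606, 0.673, 0.284]
contact_force: [0.1, 0.1, -1.5]
width: 0.0371
gripper_force: 80.1
```

Emit:
send_rows:
  increments:
    - {"gripper":0.6,"linear":[0,0,-0.002],"delta_rot":[0,0,0]}
    - {"gripper":0.6,"linear":[0,0,-0.004],"delta_rot":[0,0,0]}
    - {"gripper":0.6,"linear":[0,0,-0.0055],"delta_rot":[0,0,0]}
    - {"gripper":0.6,"linear":[0,0,-0.0055],"delta_rot":[0,0,0]}
    - {"gripper":0.6,"linear":[0,0,-0.0055],"delta_rot":[0,0,0]}

```text
clock: 31.3
position: [0.4651, 0.3559, 0.0461]
ee_rot: [-0.315, 0.606, 0.673, 0.284]
contact_force: [-0.3, -0.3, -0.8]
width: 0.0368
gripper_force: 80.1
```

Emit:
send_rows:
  increments:
    - {"gripper":0.6,"linear":[0,0,-0.001],"delta_rot":[0,0,0]}
    - {"gripper":0.6,"linear":[0,0,-0.001],"delta_rot":[0,0,0]}
    - {"gripper":0.6,"linear":[0,0,-0.001],"delta_rot":[0,0,0]}

```text
clock: 31.6
position: [0.4653, 0.3559, 0.0455]
ee_rot: [-0.315, 0.606, 0.673, 0.285]
contact_force: [-0.0, -0.0, -0.3]
width: 0.0373
gripper_force: 80.5
```

Emit:
send_rows:
  increments:
    - {"gripper":0.6,"linear":[0,0,-0.0007],"delta_rot":[0,0,0]}
    - {"gripper":0.6,"linear":[0,0,-0.0007],"delta_rot":[0,0,0]}
    - {"gripper":0.6,"linear":[0,0,-0.0007],"delta_rot":[0,0,0]}

```text
clock: 31.9
position: [0.4653, 0.3561, 0.0454]
ee_rot: [-0.315, 0.605, 0.673, 0.285]
contact_force: [-0.6, -2.1, 5.2]
width: 0.0372
gripper_force: 81.1
```

Emit:
send_rows:
  increments:
    - {"gripper":0.2,"linear":[0,0,0],"delta_rot":[0,0,0]}
    - {"gripper":-0.1,"linear":[0,0,0],"delta_rot":[0,0,0]}
    - {"gripper":-0.4,"linear":[0,0,0],"delta_rot":[0,0,0]}
    - {"gripper":-0.4,"linear":[0,0,0],"delta_rot":[0,0,0]}
    - {"gripper":-0.4,"linear":[0.001,-0.015,0.013],"delta_rot":[0,0,0]}
    - {"gripper":-0.4,"linear":[0.004,-0.04,0.034],"delta_rot":[0,0,0]}
    - {"gripper":-0.4,"linear":[0.008,-0.075,0.064],"delta_rot":[0,0,0]}
    - {"gripper":-0.4,"linear":[0.011,-0.11,0.1],"delta_rot":[0,0,0]}

```text
clock: 32.7
position: [0.4754, 0.2451, 0.1444]
ee_rot: [-0.316, 0.606, 0.673, 0.283]
contact_force: [1.2, 0.1, -0.1]
width: 0.0597
gripper_force: 0.0
```

Emit:
send_rows:
  increments:
    - {"gripper":-0.5,"linear":[0.03,-0.03,0.05],"delta_rot":[-0.13,-0.014,0]}
    - {"gripper":-0.5,"linear":[0.06,-0.06,0.08],"delta_rot":[-0.26,-0.028,0]}
    - {"gripper":-0.5,"linear":[0.09,-0.09,0.09],"delta_rot":[-0.39,-0.042,0]}
    - {"gripper":-0.5,"linear":[0.12,-0.12,0.09],"delta_rot":[-0.52,-0.056,0]}
    - {"gripper":-0.5,"linear":[0.15,-0.15,0.09],"delta_rot":[-0.65,-0.07,0]}
    - {"gripper":-0.5,"linear":[0.17,-0.18,0.09],"delta_rot":[-0.78,-0.084,0]}
    - {"gripper":-0.5,"linear":[0.17,-0.18,0.09],"delta_rot":[-0.87,-0.094,0]}
    - {"gripper":-0.5,"linear":[0.17,-0.18,0.09],"delta_rot":[-0.87,-0.094,0]}

```text
clock: 33.5
position: [0.646, 0.0685, 0.2339]
ee_rot: [0.0, 0.667, 0.745, 0.002]
contact_force: [-0.6, 0.3, 0.4]
width: 0.0641
gripper_force: 0.0
```

```bash
cat >> h.py <<'E'
def stand():
    for i in (grab('top'),grab('side')):
        for n,p,lo,hi in (('red',(.529,.408),(0,150,60),(6,255,255)),('green',(.464,.353),(42,60,40),(80,255,255)),('blue',(.399,.298),(100,120,40),(125,255,255))):
            c=proj(i,[[*p,.06]])[0].astype(int); m=cv2.inRange(cv2.cvtColor(i['pixels'],cv2.COLOR_BGR2HSV),lo,hi); k=np.zeros_like(m); s=np.s_[c[1]-18:c[1]+18,c[0]-18:c[0]+18]; k[s]=m[s]; print(n,c,cv2.boundingRect(k),cv2.countNonZero(k))
E
python3 - <<'E'
from h import *
tool(); w=grab('wrist'); bottles(w,60); cv2.imwrite('pics/w12.png',w['pixels']); stand()
E
```

```text
pos [0.646  0.0685 0.2339] q [-0.    0.39  1.33  0.    1.42 -0.11]
[[-0.11   0.994  0.002]
 [ 0.994  0.11   0.002]
 [ 0.002  0.003 -1.   ]]
x heading 96.33
blue px [316. 199.] band [0.6472 0.0374] flask [0.6469 0.046 ] cap [0.6453 0.0912] dist 0.0538 head 92.0 areas 841 1001 rect 4.1
red [180 185] (172, 178, 13, 14) 99
green [196 205] (189, 199, 14, 13) 103
blue [213 226] (0, 0, 0, 0) 0
red [274 147] (268, 141, 13, 19) 84
green [268 158] (264, 153, 13, 20) 96
blue [263 171] (0, 0, 0, 0) 0
```

Green is standing. Blue comes next.

Emit:
send_rows:
  increments:
    - {"gripper":-0.5,"linear":[0.001,-0.022,0],"delta_rot":[-0.13,-0.01,-0.013]}
    - {"gripper":-0.5,"linear":[0.001,-0.022,-0.02],"delta_rot":[-0.26,-0.019,-0.026]}
    - {"gripper":-0.5,"linear":[0.001,-0.022,-0.04],"delta_rot":[-0.39,-0.028,-0.039]}
    - {"gripper":-0.5,"linear":[0.001,-0.022,-0.06],"delta_rot":[-0.52,-0.038,-0.052]}
    - {"gripper":-0.5,"linear":[0.001,-0.022,-0.09],"delta_rot":[-0.65,-0.047,-0.065]}
    - {"gripper":-0.5,"linear":[0.001,-0.022,-0.13],"delta_rot":[-0.697,-0.05,-0.07]}
    - {"gripper":-0.5,"linear":[0.001,-0.022,-0.13],"delta_rot":[-0.697,-0.05,-0.07]}
    - {"gripper":-0.5,"linear":[0.001,-0.022,-0.13],"delta_rot":[-0.697,-0.05,-0.07]}

```text
clock: 34.45
position: [0.6468, 0.043, 0.1042]
ee_rot: [0.246, 0.652, 0.676, -0.237]
contact_force: [-0.1, 0.3, 0.9]
width: 0.064
gripper_force: 0.0
```

```bash
python3 - <<'E'
from h import *
tool(); w=grab('wrist'); bottles(w,60)
E
```

```text
pos [0.6468 0.043  0.1042] q [ 0.31  0.61  1.5  -0.69  1.32  0.55]
[[-0.027  0.999  0.023]
 [ 0.765  0.036 -0.642]
 [-0.643  0.    -0.766]]
x heading 92.03
blue px [331. 337.] band [ 0.7274 -0.9592] flask [ 0.6984 -0.6751] cap [ 0.8732 -1.4715] dist 0.5327 head -74.1 areas 2286 1571 rect 6.6
blue px [319. 165.] band [0.6473 0.0368] flask [0.6464 0.0598] cap [0.6453 0.0938] dist 0.057 head 91.9 areas 3234 2117 rect 90.0
green px [ 70. 355.] band [-1.2024 -2.3742] flask [-0.2575 -1.1116] cap [-0.7125 -2.1004] dist 0.5612 head 29.2 areas 1032 1762 rect 45.7
```

Emit:
send_rows:
  increments:
    - {"gripper":-0.5,"linear":[0,0.0025,-0.03],"delta_rot":[0,0,0]}
    - {"gripper":-0.5,"linear":[0,0.0025,-0.06],"delta_rot":[0,0,0]}
    - {"gripper":-0.5,"linear":[0,0.0025,-0.08],"delta_rot":[0,0,0]}
    - {"gripper":-0.5,"linear":[0,0.0025,-0.089],"delta_rot":[0,0,0]}
    - {"gripper":-0.5,"linear":[0,0.0025,-0.089],"delta_rot":[0,0,0]}
    - {"gripper":-0.5,"linear":[0,0.0025,-0.089],"delta_rot":[0,0,0]}

```text
clock: 35.1
position: [0.6482, 0.0462, 0.0169]
ee_rot: [0.248, 0.653, 0.676, -0.235]
contact_force: [-0.3, -0.2, -0.1]
width: 0.0643
gripper_force: 0.0
```

Emit:
send_rows:
  increments:
    - {"gripper":0.6,"linear":[0,0,0],"delta_rot":[0,0,0]}
    - {"gripper":0.6,"linear":[0,0,0],"delta_rot":[0,0,0]}
    - {"gripper":0.6,"linear":[0,0,0],"delta_rot":[0,0,0]}
    - {"gripper":0.6,"linear":[0,0,0],"delta_rot":[0,0,0]}
    - {"gripper":0.6,"linear":[0,0,0],"delta_rot":[0,0,0]}
    - {"gripper":0.6,"linear":[0,0,0],"delta_rot":[0,0,0]}
    - {"gripper":0.6,"linear":[0,0,0],"delta_rot":[0,0,0]}
    - {"gripper":0.6,"linear":[0,0,0],"delta_rot":[0,0,0]}
  newtons: 80

```text
clock: 35.9
position: [0.648, 0.0468, 0.0168]
ee_rot: [0.248, 0.653, 0.676, -0.236]
contact_force: [-0.6, 2.3, 6.3]
width: 0.0367
gripper_force: 80.5
```

Emit:
send_rows:
  increments:
    - {"gripper":0.6,"linear":[0,0,0.01],"delta_rot":[0,0,0]}
    - {"gripper":0.6,"linear":[0,0,0.04],"delta_rot":[0,0,0]}
    - {"gripper":0.6,"linear":[0,0,0.08],"delta_rot":[0,0,0]}
    - {"gripper":0.6,"linear":[0,0,0.12],"delta_rot":[0,0,0]}
    - {"gripper":0.6,"linear":[0,0,0.16],"delta_rot":[0,0,0]}
    - {"gripper":0.6,"linear":[0,0,0.16],"delta_rot":[0,0,0]}
    - {"gripper":0.6,"linear":[0,0,0.16],"delta_rot":[0,0,0]}

```text
clock: 36.6
position: [0.6472, 0.0468, 0.1763]
ee_rot: [0.247, 0.653, 0.676, -0.235]
contact_force: [0.0, -0.1, -1.7]
width: 0.0371
gripper_force: 80.0
```

Emit:
send_rows:
  increments:
    - {"gripper":0.6,"linear":[-0.018,0.018,0],"delta_rot":[0.112,0.004,0]}
    - {"gripper":0.6,"linear":[-0.036,0.036,0],"delta_rot":[0.224,0.008,0]}
    - {"gripper":0.6,"linear":[-0.054,0.054,0],"delta_rot":[0.336,0.012,0]}
    - {"gripper":0.6,"linear":[-0.072,0.072,0],"delta_rot":[0.448,0.016,0]}
    - {"gripper":0.6,"linear":[-0.09,0.09,0],"delta_rot":[0.56,0.02,0]}
    - {"gripper":0.6,"linear":[-0.108,0.108,0],"delta_rot":[0.672,0.024,0]}
    - {"gripper":0.6,"linear":[-0.124,0.127,0],"delta_rot":[0.785,0.028,0]}
    - {"gripper":0.6,"linear":[-0.124,0.127,0],"delta_rot":[0.785,0.028,0]}

```text
clock: 37.4
position: [0.5197, 0.1724, 0.1735]
ee_rot: [-0.033, 0.695, 0.717, 0.029]
contact_force: [0.6, -0.5, 0.2]
width: 0.0366
gripper_force: 80.1
```

Emit:
send_rows:
  increments:
    - {"gripper":0.6,"linear":[-0.018,0.018,0],"delta_rot":[0.112,0.004,0]}
    - {"gripper":0.6,"linear":[-0.036,0.036,0],"delta_rot":[0.224,0.008,0]}
    - {"gripper":0.6,"linear":[-0.054,0.054,0],"delta_rot":[0.336,0.012,0]}
    - {"gripper":0.6,"linear":[-0.072,0.072,0],"delta_rot":[0.448,0.016,0]}
    - {"gripper":0.6,"linear":[-0.09,0.09,0],"delta_rot":[0.56,0.02,0]}
    - {"gripper":0.6,"linear":[-0.108,0.108,0],"delta_rot":[0.672,0.024,0]}
    - {"gripper":0.6,"linear":[-0.124,0.127,0],"delta_rot":[0.785,0.028,0]}
    - {"gripper":0.6,"linear":[-0.124,0.127,0],"delta_rot":[0.785,0.028,0]}

```text
clock: 38.2
position: [0.3951, 0.3001, 0.1718]
ee_rot: [-0.307, 0.632, 0.65, 0.29]
contact_force: [0.0, 0.1, -1.8]
width: 0.0365
gripper_force: 80.3
```

```bash
python3 - <<'E'
from h import *
tool()
E
```

```text
pos [0.3951 0.3001 0.1718] q [-0.12  0.24  2.12  0.95  1.19 -0.71]
[[-0.013  0.999 -0.033]
 [ 0.643  0.034  0.765]
 [ 0.766 -0.011 -0.643]]
x heading 91.18
```

Emit:
send_rows:
  increments:
    - {"gripper":0.6,"linear":[0.001,0,-0.03],"delta_rot":[0,0,0]}
    - {"gripper":0.6,"linear":[0.001,0,-0.06],"delta_rot":[0,0,0]}
    - {"gripper":0.6,"linear":[0.001,0,-0.09],"delta_rot":[0,0,0]}
    - {"gripper":0.6,"linear":[0.001,0,-0.11],"delta_rot":[0,0,0]}
    - {"gripper":0.6,"linear":[0.001,0,-0.122],"delta_rot":[0,0,0]}
    - {"gripper":0.6,"linear":[0.001,0,-0.125],"delta_rot":[0,0,0]}
    - {"gripper":0.6,"linear":[0.001,0,-0.125],"delta_rot":[0,0,0]}
    - {"gripper":0.6,"linear":[0.001,0,-0.125],"delta_rot":[0,0,0]}

```text
clock: 39.0
position: [0.401, 0.3005, 0.0506]
ee_rot: [-0.303, 0.63, 0.652, 0.294]
contact_force: [-0.6, -0.7, -0.3]
width: 0.0369
gripper_force: 80.3
```

Emit:
send_rows:
  increments:
    - {"gripper":0.6,"linear":[0,0,-0.001],"delta_rot":[0,0,0]}
    - {"gripper":0.6,"linear":[0,0,-0.002],"delta_rot":[0,0,0]}
    - {"gripper":0.6,"linear":[0,0,-0.002],"delta_rot":[0,0,0]}
    - {"gripper":0.6,"linear":[0,0,-0.002],"delta_rot":[0,0,0]}

```text
clock: 39.4
position: [0.4002, 0.3005, 0.0485]
ee_rot: [-0.303, 0.63, 0.651, 0.295]
contact_force: [0.5, 0.3, -1.3]
width: 0.0365
gripper_force: 80.3
```

Emit:
send_rows:
  increments:
    - {"gripper":0.6,"linear":[0,0,-0.001],"delta_rot":[0,0,0]}
    - {"gripper":0.6,"linear":[0,0,-0.0025],"delta_rot":[0,0,0]}
    - {"gripper":0.6,"linear":[0,0,-0.0025],"delta_rot":[0,0,0]}
    - {"gripper":0.6,"linear":[0,0,-0.0025],"delta_rot":[0,0,0]}

```text
clock: 39.8
position: [0.4001, 0.3005, 0.0457]
ee_rot: [-0.304, 0.63, 0.651, 0.294]
contact_force: [0.0, 0.4, -1.6]
width: 0.0371
gripper_force: 80.3
```

Emit:
send_rows:
  increments:
    - {"gripper":0.6,"linear":[0,0,-0.001],"delta_rot":[0,0,0]}
    - {"gripper":0.6,"linear":[0,0,-0.001],"delta_rot":[0,0,0]}
    - {"gripper":0.6,"linear":[0,0,-0.001],"delta_rot":[0,0,0]}

```text
clock: 40.1
position: [0.4002, 0.3008, 0.0452]
ee_rot: [-0.304, 0.63, 0.651, 0.295]
contact_force: [-0.4, 0.6, 2.4]
width: 0.0369
gripper_force: 80.8
```

Contact made. I'll release and retreat.

Emit:
send_rows:
  increments:
    - {"gripper":0.2,"linear":[0,0,0],"delta_rot":[0,0,0]}
    - {"gripper":-0.1,"linear":[0,0,0],"delta_rot":[0,0,0]}
    - {"gripper":-0.4,"linear":[0,0,0],"delta_rot":[0,0,0]}
    - {"gripper":-0.4,"linear":[0,0,0],"delta_rot":[0,0,0]}
    - {"gripper":-0.4,"linear":[0.001,-0.015,0.013],"delta_rot":[0,0,0]}
    - {"gripper":-0.4,"linear":[0.001,-0.04,0.034],"delta_rot":[0,0,0]}
    - {"gripper":-0.4,"linear":[0.003,-0.075,0.064],"delta_rot":[0,0,0]}
    - {"gripper":-0.4,"linear":[0.004,-0.11,0.1],"delta_rot":[0,0,0]}

```text
clock: 40.9
position: [0.4033, 0.1897, 0.145]
ee_rot: [-0.304, 0.63, 0.651, 0.293]
contact_force: [1.2, 0.2, -0.1]
width: 0.0601
gripper_force: 0.0
```

Emit:
send_rows:
  increments:
    - {"gripper":-0.4,"linear":[0,-0.03,0.05],"delta_rot":[-0.13,0,0]}
    - {"gripper":-0.4,"linear":[0,-0.06,0.1],"delta_rot":[-0.26,0,0]}
    - {"gripper":-0.4,"linear":[0,-0.08,0.15],"delta_rot":[-0.39,0,0]}
    - {"gripper":-0.4,"linear":[0,-0.1,0.15],"delta_rot":[-0.52,0,0]}
    - {"gripper":-0.4,"linear":[0,-0.12,0.15],"delta_rot":[-0.65,0,0]}
    - {"gripper":-0.4,"linear":[0,-0.12,0.15],"delta_rot":[-0.78,0,0]}
    - {"gripper":-0.4,"linear":[0,-0.12,0.15],"delta_rot":[-0.87,0,0]}
    - {"gripper":-0.4,"linear":[0,-0.12,0.15],"delta_rot":[-0.87,0,0]}

```text
clock: 41.7
position: [0.4036, 0.0728, 0.2948]
ee_rot: [-0.01, 0.697, 0.716, -0.007]
contact_force: [0.1, 0.6, -0.7]
width: 0.0599
gripper_force: 0.0
```

```bash
python3 - <<'E'
from h import *
tool(); stand(); t=grab('side'); u=grab('top')
a=cv2.resize(t['pixels'][90:330,180:500],(800,600),interpolation=cv2.INTER_CUBIC)
cv2.imwrite('pics/fin.png',a)
E
```

```text
pos [0.4036 0.0728 0.2948] q [ 0.01  0.    1.68  0.    1.48 -0.02]
[[-0.027  0.999 -0.024]
 [ 1.     0.027  0.003]
 [ 0.004 -0.024 -1.   ]]
x heading 91.54
red [180 185] (172, 178, 13, 13) 98
green [196 205] (189, 199, 13, 13) 97
blue [213 226] (207, 221, 12, 12) 75
red [274 147] (268, 141, 13, 19) 81
green [268 158] (264, 153, 13, 20) 88
blue [263 171] (257, 166, 14, 20) 96
```

View pics/fin.png

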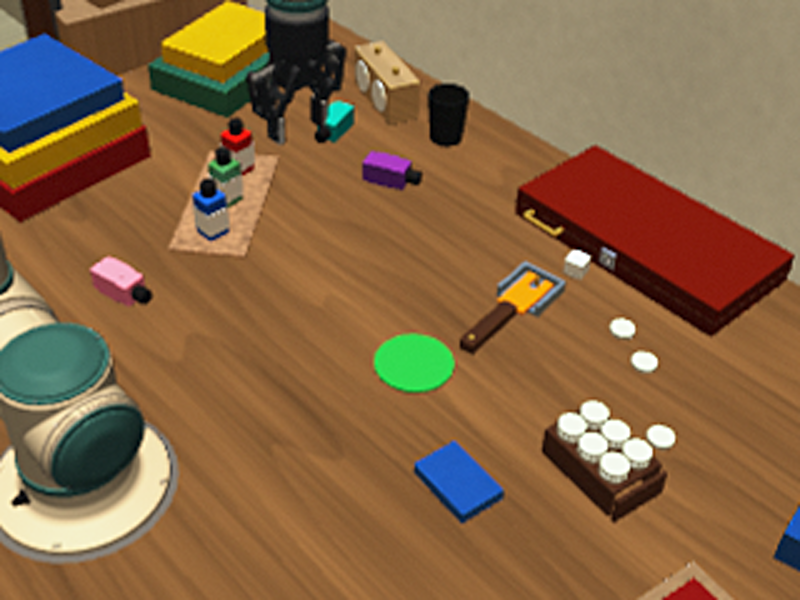

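The final view shows the three bottles upright on the mat (blue 211,212; green 226,178; red 238,148) and the scraper in the guard with the pin in its notch (535,283). The other things are untouched, and no amber bottle is on the shelf.

```bash
python3 -c "
from rig import sign_off
print(sign_off())"
```

```text
the job is handed in; nothing more can be done
None
```

The job is handed in: the scraper was drawn out by its blade, laid on the coaster and let go, then seated in the guard by its handle with the notch over the pin; the red, green and blue bottles stand on the mat (no amber bottle seen), and the other things look untouched.

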